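Turn the cemented badges and press them onto the leather

TASK

Shoe-shaped badges lie on the leather in the gluing press, resting on their studs with the tacky cement upwards: pull the press bed fully out, then slide the thin lifter under an edge of each badge and turn it over so that its cemented back lies flat on the leather, never touching a badge with your fingers. Then push the bed fully home, back the star knob off until its thread start clicks and the platen drops a little, and only then wind the knob forward until the platen lies down on the badges. Leave the lifter lying on its cork mat, and leave the carton, phone and pen alone.

Things in the scene. Friction and masses are not known exactly. Their poses are not given: they have to be found in the camera images.
- gluing_press: Bench press, fixed but placed anew each time: grey base 410 x 270 mm, columns 374 mm apart along x, crosshead 425 x 62 mm across the middle, 100 to 150 mm above the desk, steel collar on it to 156 mm. Origin on the desk straight below the knob, z up. The bed comes out to its -y on 10 mm runners, goes home to +y. Under the platen: badge origin within 140 mm in x, 105 mm in y.
- bed (a joint): How far the bed is pulled out, m: 0 fully home under the platen, 0.235 fully out (starts 0.07 to 0.10). Slides with about 2 N and stays where it is left.
- bed_bar (a point): Middle of the bed's steel pull bar (10 mm thick, 120 mm long along the press's x), centre 20 mm above the desk, 45 mm out from the bed's front edge, with a 40 mm gap behind it. Pull it to the press's -y, push it to +y; it moves with the bed.
- bed_top (a point): Centre of the brown leather on the bed, its surface 30 mm above the desk; moves with the bed. Bed 312 mm (press x) by 240 mm (press y); a stop rim 7 mm wide, 6 mm above the leather, along its rear (y +116 mm); the sides and the front (y -120 mm) are open.
- platen (a joint): How far the platen has come down, m: 0 at the top, underside 28 mm above the leather; 0.018 when it lies on the badges with the bed home. Steel with grey felt, 280 (x) x 210 (y) x 16 mm; hangs on the screw and sinks by its own weight (0.8 kg) as the screw lets it; a firm grip on the knob can hold it up until let go.
- knob (a joint): Star knob angle, rad, growing clockwise from above (lowering), -0.6 to 4.6. Starts at 0.3 to 1.0 resting on its thread start: forward it jams at 1.3. Backed off (counter-clockwise) to -0.2 or less and let go, it clicks: platen and knob drop 6 mm. Then forward: platen = 0.0065 + 0.0035 x knob (m), lying on the badges from 3.3; beyond that it turns slack. Friction 0.12 N m.
- knob_grip (a point): On the axis of the black six-lobed star knob, half-way up; the knob is 54 mm across and 24 mm high, this point 187 mm above the desk with the platen up. It sinks with the platen.
- badge_a: Shoe-shaped badge, black plate 58 x 40 x 4 mm, 40 g; three brass studs 9 mm wide, 6 mm high on its face, tan cement on its flat back. Origin mid-thickness, +z out of the cemented BACK: up at first (origin 8 mm above the leather, 6 mm gap under the plate), to point down at the end (origin 2 mm above the leather). +x heel to toe, straight sole edge at y = -20 mm. May be absent.
- badge_b: Another badge, same shape and axes as badge_a. Tall heel part x -29..7, y -20..20 mm; low toe x 7..29, y -20..4; sloping instep between; centre of mass near x -3, y -2. Studs at (-23,-12), (-23,13), (20,-9) mm: between x -18 and 15 a blade can slide right under from either long side. May be absent.
- badge_c: Another badge, same shape and axes as badge_a, its toe pointing about the other way. May be absent.
- lifter: Thin lifter lying flat: wooden handle 78 x 16 mm, 28 mm high, and a flat steel blade 24 mm wide, 2 mm thick, reaching 68 mm in front of it, flush with the handle's underside. Origin at the underside on the handle's front end; +x along the blade, z up. 90 g.
- lifter_grip (a point): Where to hold the lifter: in the handle, 25 mm behind its front end, 14 mm above the underside (93 mm behind the blade's tip).
- lifter_tip (a point): Middle of the blade's front edge, at half its thickness.
- cork_mat: Cork mat, 220 x 110 x 3 mm, fixed on the desk; the lifter lies on it at the start and the end. Origin at the centre of its underside; x along its length.
- juice_carton: Bystander: small juice carton, 47 x 36 x 125 mm, origin at its foot.
- phone: Bystander: phone lying flat, 150 x 72 x 9 mm, origin at its underside.
- pen: Bystander: brass pen lying on the desk, 135 mm long, 11 mm thick, origin at its underside.

How it is judged:
On the way, in this order (a step that is already met when the one before it is completed fails the run):
1. the bed has been pulled fully out (value of joint bed above 0.222 m), for 0.2 s.
2. every badge has been turned over and lies flat on the leather, cement down, with the bed still out (angle between each of badge_a, badge_b, badge_c's own z axis and vertical above 3.09 rad and height (world z) of each of badge_a, badge_b, badge_c below 0.0345 m and value of joint bed above 0.12 m), for 0.2 s.
3. the bed is fully home with the turned badges on it (angle between each of badge_a, badge_b, badge_c's own z axis and vertical above 3.09 rad and height (world z) of each of badge_a, badge_b, badge_c below 0.0345 m and value of joint bed below 0.006 m), for 0.2 s.
4. the knob has been backed off until the screw dropped into its thread start (value of joint platen above 0.0035 m and value of joint knob below 0.3 rad and value of joint bed below 0.006 m), for 0.2 s.
5. the knob has been wound forward until the platen lies on the badges (value of joint platen above 0.0165 m and value of joint bed below 0.006 m), for 0.2 s.
At the end, for the whole second after the job is handed in: Every badge lies cement down, flat within 3 degrees, on the leather, centre within 140 x 105 mm of the press middle; bed home within 6 mm; platen lowered over 16.5 mm onto the badges; lifter flat on the mat, grip within 95 mm along and 45 mm across of its centre; all at rest (all of step 5 and angle between each of badge_a, badge_b, badge_c's own z axis and vertical above 3.09 rad and height (world z) of each of badge_a, badge_b, badge_c below 0.0345 m and x of badge_a in the frame of gluing_press between -0.14 and 0.14 m and y of badge_a in the frame of gluing_press between -0.105 and 0.105 m and x of badge_b in the frame of gluing_press between -0.14 and 0.14 m and y of badge_b in the frame of gluing_press between -0.105 and 0.105 m and x of badge_c in the frame of gluing_press between -0.14 and 0.14 m and y of badge_c in the frame of gluing_press between -0.105 and 0.105 m and x of lifter_grip in the frame of cork_mat between -0.095 and 0.095 m and y of lifter_grip in the frame of cork_mat between -0.045 and 0.045 m and z of lifter_grip in the frame of cork_mat below 0.022 m and angle between lifter's own z axis and vertical below 0.12 rad and linear speed of each of badge_a, badge_b, badge_c, lifter below 0.02 m/s); the robot touches nothing.
It fails at once if a badge is touched with the fingers (contact force between the fingers and badge_a above 0.5 N or contact force between the fingers and badge_b above 0.5 N or contact force between the fingers and badge_c above 0.5 N).
It fails at once if the carton, phone or pen is disturbed (distance of any of juice_carton, phone, pen from where it was at the start of the episode above 0.03 m).
Of badge_a, badge_b, badge_c only 2 to 3 are there at a start; the rules pass over those that are not, and their reading is None.
At some moment in a run one of badge_a, badge_b, badge_c may be knocked a few centimetres aside while the robot is not near it.
It also fails if it takes over 208 s, if anything falls off the work surface, if the arm or the gripper's body presses on something with over 40 N, if the wrist force passes 120 N, or if a joint passes its speed limit or range.

ROBOT

A 7-joint arm with a two-finger parallel gripper is mounted at the origin on the work surface. World frame = base frame: x ahead of the robot, y to its left, z up, the work surface at z = 0. Lengths are in m, angles in rad, forces in N, time in s.
With the tool pointing down it reaches from about 0.35 to 0.775 m from the base axis. Payload 3.1 kg.
Tool frame: the origin (TCP) lies on the centre line of the jaws, within the pads' length; the fingertips stand 25 mm ahead of it and the grasp point (between the pads) lies 6 mm ahead of it; z points along the fingers, y is the line along which they close (so a half turn about z gives the same grasp; the last joint's range is limited). The gripper opens to 85 mm and grips with 20 to 120 N. Pads are 22 mm wide; open, the fingers measure 114 mm over their backs; the gripper's body (76 mm by 85 mm) begins 54 mm behind the grasp point. The pads swing forward as they close: fully open they stand 13 mm farther back than shut.
Start: joints at [-1.364, 0.311, 0.014, 1.512, -0.004, 1.319, -0.027], TCP at [0.135, 0.533, 0.23] pointing down, gripper open.
Joint ranges: [-2.7, 2.7], [-0.3, 1.91], [-1.27, 1.3], [0.12, 2.57], [-1.44, 4.58], [0.2, 2.03], [-3.05, 3.05]. Speed limits (rad/s): [2.79, 2.79, 3.14, 3.14, 3.14, 3.14, 3.14].

INTERFACE

Orientations are given as a rotation vector (axis times angle).
In Python, from station import * gives the robot as it stands.
- The arm moves only by the tool servo_tool, never from a script. Its arguments are lists of equal length, an entry for each row: "fingers": the opening in per cent of the stroke, from 0 (shut) to 100 (fully open); "delta_pos": the shift along the tool's x, y, z in mm, a list of three; "twist": the turn about the tool's z in rad. In form: {"fingers": [fingers, ...], "delta_pos": [[tx, ty, tz], ...], "twist": [twist, ...]}. A call has exactly 10 rows; each row shifts and turns the commanded pose from where the row before left it, along the tool's axes as they then stand; what a row does not reach is not made up. A row lasts 1/12 s, in which the tool goes at most 41.7 mm and 7.16 degrees, less where a joint would pass 70% of its speed; a pose out of reach is approached as far as the arm can. A call is refused whole if a number of a shift passes 41.7 or a number of a turn 0.125, either way. A call with a gripper value outside its range is refused whole. The fingers move at their own pace and stop on an object; "force" is the grip in N (left out, the last holds). Time passes only in rows, so rows that do not move let the fingers close, or fill a call up. It gives the time, the measured TCP pose, the force, the opening and the grip force at its end, in the units of the state.
- read_state(): the state, without advancing time (a new reading comes with each control period).
- camera(name): name is "side" or "top" or "wrist"; returns the picture (420x560x3 uint8, blue, green, red); there is no depth.
- get_calibration(name): a dict with "camera_matrix" (3x3 intrinsics, pixels), "rvec" (rotation vector, rad) and "tvec" (3), from world to camera coordinates, as OpenCV has them. Camera axes: x right, y down, z forward; pixel columns grow to the right and rows downward; lengths in m; the calibration is good to about 2 mm. A picture is of the moment at which its call begins: read the wrist's pose just before it. get_calibration takes no time and is no camera call; for the wrist camera it gives the pose at the moment of the call.
- close_job(): hands the job in; it is judged then, once.
The state is a dict: "t": time; "qpos": joint angles; "dq": joint speeds; "effort": joint torques, N m; "ee_pos": TCP position; "ee_rot": TCP orientation; "ft_force": force on the tool from outside, world axes, zero at the start; "moment": the same for the moment, N m; "gripper_width": finger opening in m; "grasp_force": force on a finger pad.
Only numpy, scipy, OpenCV 4.12 (cv2) and the standard library are available. Lean on these libraries where they do the work, as an engineer would, in place of code of your own. Each camera call takes 0.05 s, during which the arm holds its last target. There are 200 camera calls.

## Working session

There is one attempt and no reset: what is moved stays moved. The work goes in short steps, Python scripts to look and compute and a tool call to move; the robot and the scene stay as the last step left them, time stands still between calls to the robot, and variables do not carry over. Pictures are saved under pics/ and viewed, at most 14 in all, crops included, and the job is handed in when it is done.

Besides the shell and the picture viewer there is one more tool, called after "Emit:" by a JSON object that holds its "fn" and its "kwargs", one argument or row to a line. servo_tool: Moves the arm, as the interface text tells. Its arguments: {"type":"object","properties":{"fingers":{"type":"array","items":{"type":"number"}},"delta_pos":{"type":"array","items":{"type":"array","items":{"type":"number"}}},"twist":{"type":"array","items":{"type":"number"}},"force":{"type":"number"}},"required":["fingers","delta_pos","twist"]}

```bash
ls; mkdir -p pics
cat > h.py <<'E'
from station import *
import numpy as np, cv2
from scipy.spatial.transform import Rotation as R
def cal(n):
    c=get_calibration(n); return np.array(c["camera_matrix"],float),np.array(c["rvec"],float).reshape(3),np.array(c["tvec"],float).reshape(3)
def ray(c,px,z):
    K,r,t=c; Rm=R.from_rotvec(r).as_matrix(); o=-Rm.T@t
    px=np.atleast_2d(px).astype(float); d=(np.linalg.inv(K)@np.c_[px,np.ones(len(px))].T).T@Rm
    return o+d*((z-o[2])/d[:,2:3])
def proj(c,p): 
    K,r,t=c; return cv2.projectPoints(np.atleast_2d(p).astype(float),r,t,K,None)[0].reshape(-1,2)
E
python3 - <<'E'
from h import *
for n in ("top","side"):
    cv2.imwrite(f"pics/{n}0.png",camera(n)); c=cal(n); print(n,c[0].tolist(),(-R.from_rotvec(c[1]).as_matrix().T@c[2]))
s=read_state(); print(s)
E
```

```text
pics
top [[394.0307412855231, 0.0, 277.0482075038403], [0.0, 394.0307412855231, 207.7457367256512], [0.0, 0.0, 1.0]] [0.50951157 0.03260284 1.08672448]
side [[510.68437852739584, 0.0, 282.6568447250962], [0.0, 510.68437852739584, 209.14683206161712], [0.0, 0.0, 1.0]] [ 0.33749869 -1.05443367  1.25220223]
{'t': 0.1, 'qpos': array([-1.36371183,  0.31166879,  0.0139938 ,  1.51288179, -0.00440395,
        1.31921886, -0.02722551]), 'dq': array([ 0.00029108, -0.00188437, -0.00058848, -0.00428405,  0.00182702,
       -0.00085752, -0.00109345]), 'effort': array([ 8.48989603e-04, -3.80851686e+01,  1.46841863e-01, -2.31241965e+01,
        1.23672214e-02,  8.07264150e-03, -6.34878560e-06]), 'ee_pos': array([0.13524875, 0.53243506, 0.22942306]), 'ee_rot': array([-0.3896833 , -3.11714741,  0.00335884]), 'ft_force': array([-0.10734575,  0.55701041,  0.93057434]), 'moment': array([ 0.00248131, -0.02791671, -0.01809802]), 'grasp_force': 0.0, 'gripper_width': 0.0852589528988513}
```

View pics/top0.png

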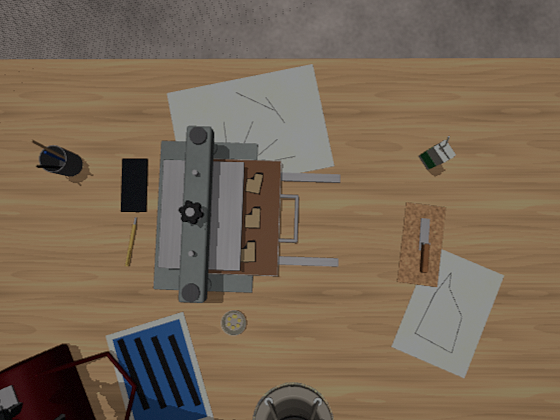

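View pics/side0.png

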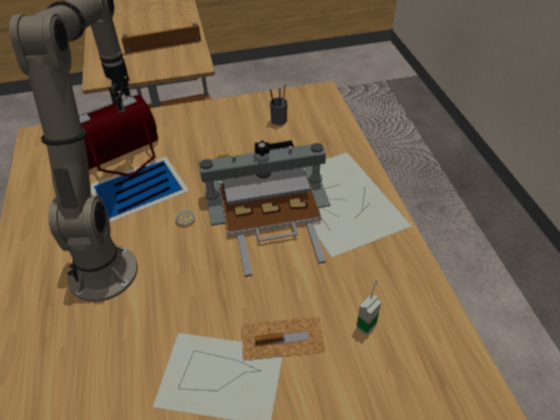

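The top view shows the press knob at about (190,211) and three badges at (256,183), (252,217) and (249,251). The pull bar is at (297,218) and the lifter is on its mat around (423,245), blade up. The side view agrees. I'll enlarge these areas and measure.

Run:
```python
from h import *
im=cv2.imread("pics/top0.png"); c=cal("top")
a=cv2.resize(im[135:310,150:350],None,fx=3,fy=3,interpolation=cv2.INTER_CUBIC)
b=cv2.resize(im[195:295,395:450],None,fx=3.6,fy=3.6,interpolation=cv2.INTER_CUBIC)
o=np.zeros((530,800,3),np.uint8); o[:525,:600]=a; o[:b.shape[0],601:601+b.shape[1]]=b
cv2.imwrite("pics/crop1.png",o)
print(ray(c,[(190,211)],.199),ray(c,[(297,218)],.025)); 
print("bar ends",ray(c,[(298,196),(298,241)],.025))
s=read_state(); print(R.from_rotvec(s['ee_rot']).as_matrix().round(3))
```

```text
[[0.55782978 0.2357571  0.199     ]] [[ 0.54851243 -0.01347981  0.025     ]]
bar ends [[ 0.60802003 -0.01632745  0.025     ]
 [ 0.4867462  -0.0160134   0.025     ]]
[[-0.969  0.246 -0.   ]
 [ 0.246  0.969 -0.002]
 [-0.    -0.002 -1.   ]]
```

View pics/crop1.png

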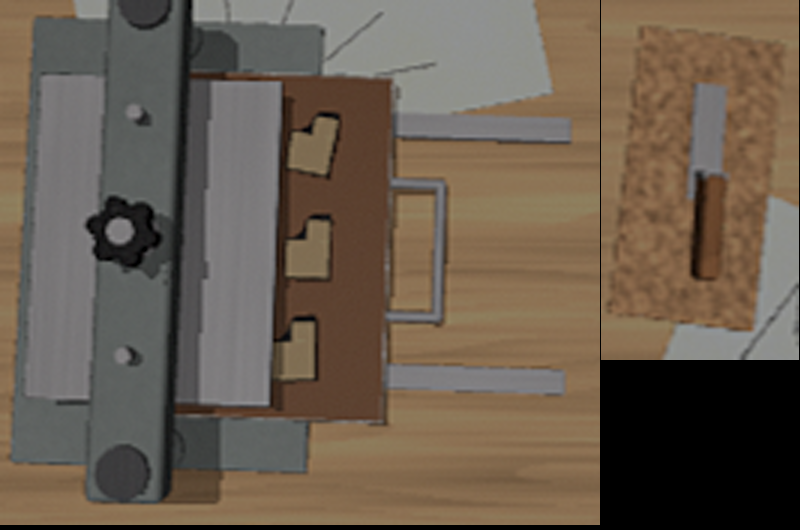

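Enlarged, the bed front edge runs from (393,78) to (383,422), so the press yaw is about -1.7°. All three soles face the front and all three toes point to +x. The lifter blade points to +x. I'll grip the bar first.

Emit:
{"fn": "servo_tool", "kwargs": {
  "fingers": [50,50,50,50,50,50,50,50,50,50],
  "delta_pos": [
    [0,0,0],
    [0,0,0],
    [-24,-30,0],
    [-24,-30,0],
    [-24,-30,0],
    [-24,-30,0],
    [-24,-30,0],
    [-24,-30,0],
    [-24,-30,0],
    [-24,-30,0]
  ],
  "twist": [-0.11,-0.11,0,0,0,0,0,0,0,0],
  "force": 40
}}

```text
t: 0.93
ee_pos: [0.3209, 0.2857, 0.2301]
ee_rot: [-0.045, -3.141, 0.0]
ft_force: [0.9, 0.9, -1.1]
gripper_width: 0.0425
grasp_force: 0.0
```

Emit:
{"fn": "servo_tool", "kwargs": {
  "fingers": [50,50,50,50,50,50,50,50,50,50],
  "delta_pos": [
    [-24,-30,0],
    [-24,-30,0],
    [-24,-30,0],
    [-24,-30,0],
    [-24,-30,0],
    [-24,-30,0],
    [-24,-30,0],
    [-24,-30,0],
    [-24,-30,0],
    [0,0,0]
  ],
  "twist": [0,0,0,0,0,0,0,0,0,0]
}}

```text
t: 1.77
ee_pos: [0.5314, 0.0015, 0.23]
ee_rot: [0.065, 3.138, -0.013]
ft_force: [-0.2, -0.8, -0.0]
gripper_width: 0.043
grasp_force: 0.0
```

```bash
cat >> h.py <<'E'
def rel(p,yaw=None):
    "tool-frame shift (mm) from measured pose to world p, for tool y at world angle yaw (deg) or the present one; twist (rad)"
    s=read_state(); M=R.from_rotvec(s['ee_rot']).as_matrix(); y0=np.degrees(np.arctan2(M[1,1],M[0,1])); tw=0
    if yaw is not None:
        tw=-np.radians((yaw-y0+180)%360-180); M=R.from_rotvec([0,0,-tw]).as_matrix()@M
    print("t",round(s['t'],2),"pos",s['ee_pos'].round(4),"yaw_y",y0.round(2),"F",s['ft_force'].round(1),"w",round(s['gripper_width'],4),"-> mm",(M.T@(np.array(p)-s['ee_pos'])*1000).round(1),"tw",round(tw,3))
E
python3 - <<'E'
from h import *
rel([.5485,-.0155,.032],88.3)
E
```

```text
t 1.77 pos [0.5314 0.0015 0.23  ] yaw_y 87.61 F [-0.2 -0.8 -0. ] w 0.043 -> mm [-17.  -14.9 198.2] tw -0.012
```

Emit:
{"fn": "servo_tool", "kwargs": {
  "fingers": [50,50,50,50,50,50,50,50,50,50],
  "delta_pos": [
    [-17,-15,0],
    [0,0,35],
    [0,0,35],
    [0,0,35],
    [0,0,35],
    [0,0,25],
    [0,0,20],
    [0,0,13],
    [0,0,0],
    [0,0,0]
  ],
  "twist": [-0.012,0,0,0,0,0,0,0,0,0]
}}

```text
t: 2.6
ee_pos: [0.5442, -0.0037, 0.0316]
ee_rot: [-0.026, -3.139, 0.0]
ft_force: [1.1, -0.6, 0.7]
gripper_width: 0.0427
grasp_force: 0.0
```

Emit:
{"fn": "servo_tool", "kwargs": {
  "fingers": [0,0,0,0,0,0,0,0,0,0],
  "delta_pos": [
    [0,0,0],
    [0,0,0],
    [0,0,0],
    [0,0,0],
    [0,0,0],
    [0,0,0],
    [0,-5,0],
    [0,-10,0],
    [0,-10,0],
    [0,0,0]
  ],
  "twist": [0,0,0,0,0,0,0,0,0,0]
}}

```text
t: 3.43
ee_pos: [0.5445, -0.0335, 0.0326]
ee_rot: [0.034, 3.141, -0.005]
ft_force: [-0.3, -0.7, 1.0]
gripper_width: 0.0
grasp_force: 0.0
```

Run:
```python
from h import *
a=camera("top"); b=camera("wrist"); 
o=np.zeros((420,760,3),np.uint8); o[:315,:]=0
o[:360,:480]=cv2.resize(b,(480,360)); o[:360,480:]=cv2.resize(a[150:300,220:337],(280,360))
cv2.imwrite("pics/p3.png",o[:360]); rel([.5485,-.0155,.032],88.3)
```

```text
t 3.53 pos [ 0.5446 -0.0305  0.0325] yaw_y 88.88 F [-0.2  0.2  1.1] w -0.0001 -> mm [-3.4 15.1  0.5] tw 0.01
```

View pics/p3.png

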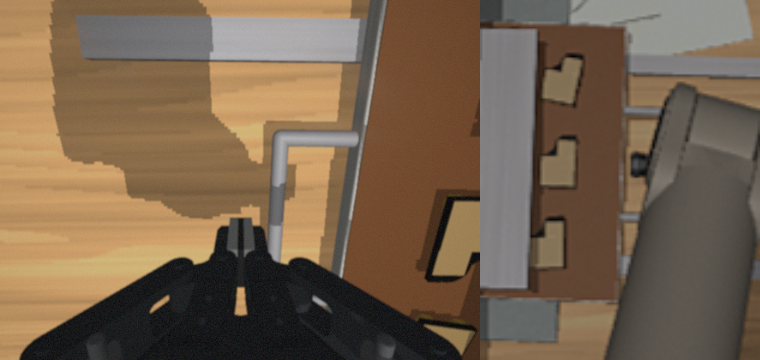

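Picture: the shut fingers at (240,230) are in front of the bar, which passes at (278,200) on the bed side.

Run:
```python
from h import *
c=cal("wrist"); s=560/480.
p=np.array([(283,145),(278,245)])*s
print(ray(c,p,.022)); print(ray(c,[np.array((240,222))*s],.01))
p=ray(c,np.array([(380,0),(338,275)])*s,.03);print("edge",p, np.degrees(np.arctan2(*(p[0]-p[1])[[1,0]])))
```

```text
[[ 0.49297531 -0.00510654  0.022     ]
 [ 0.56227858 -0.00630912  0.022     ]]
[[ 0.55047368 -0.03221023  0.01      ]]
edge [[0.42146799 0.03826471 0.03      ]
 [0.58140095 0.03384246 0.03      ]] 178.41613682207452
```

Emit:
{"fn": "servo_tool", "kwargs": {
  "fingers": [0,0,50,50,50,50,50,50,50,50],
  "delta_pos": [
    [0,0,-30],
    [0,0,-15],
    [0,12,0],
    [0,11,0],
    [0,0,0],
    [0,0,0],
    [0,0,20],
    [0,0,15],
    [0,0,10],
    [0,0,0]
  ],
  "twist": [0,0,0,0,0,0,0,0,0,0]
}}

```text
t: 4.37
ee_pos: [0.5422, -0.006, 0.0293]
ee_rot: [-0.026, -3.135, 0.001]
ft_force: [-0.2, 0.8, -0.8]
gripper_width: 0.0427
grasp_force: 0.0
```

Emit:
{"fn": "servo_tool", "kwargs": {
  "fingers": [0,0,0,0,0,0,0,0,0,0],
  "delta_pos": [
    [0,0,0],
    [0,0,0],
    [0,0,0],
    [0,0,0],
    [0,0,0],
    [0,0,0],
    [0,0,0],
    [0,0,0],
    [0,0,0],
    [0,0,0]
  ],
  "twist": [0,0,0,0,0,0,0,0,0,0]
}}

```text
t: 5.2
ee_pos: [0.5451, -0.0059, 0.0324]
ee_rot: [0.026, 3.141, 0.0]
ft_force: [-0.4, -0.1, -0.4]
gripper_width: 0.0001
grasp_force: 0.0
```

Run:
```python
from h import *
b=camera("wrist"); cv2.imwrite("pics/p4.png",cv2.resize(b[100:],None,fx=1.2,fy=1.2)); print(read_state()['ee_pos'])
```

```text
[ 0.54510353 -0.00589333  0.03240845]
```

View pics/p4.png

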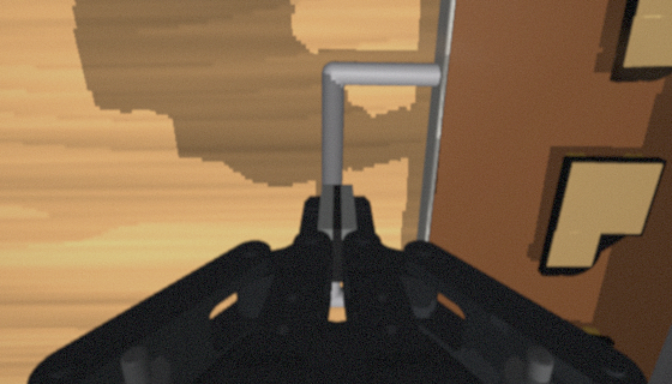

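The pads appear to straddle the bar at (335,190). I'll test it with a short pull.

Emit:
{"fn": "servo_tool", "kwargs": {
  "fingers": [0,0,0,0,0,0,0,0,0,0],
  "delta_pos": [
    [0,-5,0],
    [0,-5,0],
    [0,-10,0],
    [0,-10,0],
    [0,-10,0],
    [0,0,0],
    [0,0,0],
    [0,0,0],
    [0,0,0],
    [0,0,0]
  ],
  "twist": [0,0,0,0,0,0,0,0,0,0]
}}

```text
t: 6.08
ee_pos: [0.5445, -0.045, 0.0323]
ee_rot: [-0.024, -3.141, -0.001]
ft_force: [-0.8, 0.2, -0.1]
gripper_width: -0.0001
grasp_force: 0.0
```

Run:
```python
from h import *
b=camera("wrist"); cv2.imwrite("pics/p5.png",cv2.resize(b[100:],None,fx=.8,fy=.8)); print(read_state()['ee_pos'])
```

```text
[ 0.54449575 -0.04507385  0.03232892]
```

View pics/p5.png

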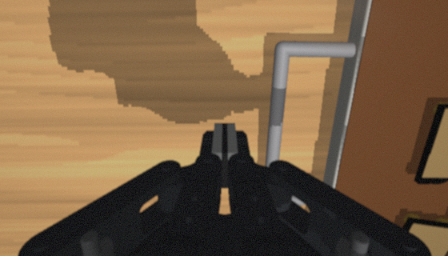

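Run:
```python
from h import *
c=cal("wrist"); q=lambda u,v:(u/.8,v/.8+100)
for z in (.02,.04,.06): print(ray(c,[q(281,60),q(274,160)],z).round(4).tolist(), "tip",ray(c,[q(224,128)],z).round(4).tolist())
print(proj(c,[.5445,-.045,.0075]),proj(c,[.5445,-.045,.0323]), q(224,128)); K,r,t=c; print(-R.from_rotvec(r).as_matrix().T@t, R.from_rotvec(r).as_matrix()[2])
```

```text
[[0.4964, -0.0084, 0.02], [0.5734, -0.0092, 0.02]] tip [[0.5457, -0.0467, 0.02]]
[[0.4921, -0.0131, 0.04], [0.5592, -0.0138, 0.04]] tip [[0.5351, -0.0465, 0.04]]
[[0.4879, -0.0178, 0.06], [0.545, -0.0184, 0.06]] tip [[0.5245, -0.0463, 0.06]]
[[282.72952943 248.60564149]] [[283.05577862 268.84823623]] (280.0, 260.0)
[ 0.46324846 -0.04509291  0.17546982] [ 0.31437668 -0.00482527 -0.94928606]
```

Emit:
{"fn": "servo_tool", "kwargs": {
  "fingers": [0,0,0,0,0,0,0,0,0,0],
  "delta_pos": [
    [0,0,2],
    [0,0,1],
    [0,0,1],
    [0,0,0],
    [0,0,0],
    [0,0,0],
    [0,0,0],
    [0,0,0],
    [0,0,0],
    [0,0,0]
  ],
  "twist": [0,0,0,0,0,0,0,0,0,0]
}}

```text
t: 6.97
ee_pos: [0.5445, -0.0459, 0.0284]
ee_rot: [0.026, 3.141, 0.0]
ft_force: [-0.2, -0.7, -0.1]
gripper_width: 0.0005
grasp_force: 0.0
```

Emit:
{"fn": "servo_tool", "kwargs": {
  "fingers": [0,0,0,0,0,0,0,0,0,0],
  "delta_pos": [
    [0,0,1],
    [0,0,1],
    [0,0,1],
    [0,0,0],
    [0,0,0],
    [0,0,0],
    [0,0,0],
    [0,0,0],
    [0,0,0],
    [0,0,0]
  ],
  "twist": [0,0,0,0,0,0,0,0,0,0]
}}

```text
t: 7.8
ee_pos: [0.5445, -0.0459, 0.0254]
ee_rot: [0.026, 3.141, -0.0]
ft_force: [-0.1, -0.0, -1.3]
gripper_width: 0.0001
grasp_force: 0.0
```

Emit:
{"fn": "servo_tool", "kwargs": {
  "fingers": [0,0,0,0,0,0,0,0,0,0],
  "delta_pos": [
    [0,0,1],
    [0,0,0],
    [0,0,1],
    [0,0,0],
    [0,0,1],
    [0,0,0],
    [0,0,0],
    [0,0,0],
    [0,0,0],
    [0,0,0]
  ],
  "twist": [0,0,0,0,0,0,0,0,0,0]
}}

```text
t: 8.63
ee_pos: [0.5445, -0.0459, 0.0224]
ee_rot: [0.026, 3.141, -0.0]
ft_force: [-0.2, -0.3, 0.2]
gripper_width: 0.0002
grasp_force: 0.0
```

Emit:
{"fn": "servo_tool", "kwargs": {
  "fingers": [0,0,0,0,0,0,0,0,0,0],
  "delta_pos": [
    [0,0,1],
    [0,0,0],
    [0,0,1],
    [0,0,0],
    [0,0,1],
    [0,0,0],
    [0,0,0],
    [0,0,0],
    [0,0,0],
    [0,0,0]
  ],
  "twist": [0,0,0,0,0,0,0,0,0,0]
}}

```text
t: 9.47
ee_pos: [0.5445, -0.0459, 0.0194]
ee_rot: [0.026, 3.141, 0.0]
ft_force: [-0.6, -0.3, -0.1]
gripper_width: 0.0001
grasp_force: 0.0
```

Emit:
{"fn": "servo_tool", "kwargs": {
  "fingers": [0,0,0,0,0,0,0,0,0,0],
  "delta_pos": [
    [0,0,1],
    [0,0,0],
    [0,0,1],
    [0,0,0],
    [0,0,1],
    [0,0,0],
    [0,0,1],
    [0,0,0],
    [0,0,0],
    [0,0,0]
  ],
  "twist": [0,0,0,0,0,0,0,0,0,0]
}}

```text
t: 10.3
ee_pos: [0.5444, -0.0459, 0.0154]
ee_rot: [-0.026, -3.141, 0.0]
ft_force: [-0.8, -0.3, -0.7]
gripper_width: -0.0001
grasp_force: 0.0
```

Emit:
{"fn": "servo_tool", "kwargs": {
  "fingers": [0,0,0,0,0,0,0,0,0,0],
  "delta_pos": [
    [0,0,1],
    [0,0,0],
    [0,0,1],
    [0,0,0],
    [0,0,1],
    [0,0,0],
    [0,0,1],
    [0,0,0],
    [0,0,0],
    [0,0,0]
  ],
  "twist": [0,0,0,0,0,0,0,0,0,0]
}}

```text
t: 11.13
ee_pos: [0.5445, -0.0459, 0.0114]
ee_rot: [0.026, 3.141, 0.0]
ft_force: [0.3, -0.0, 0.1]
gripper_width: -0.0001
grasp_force: 0.0
```

Emit:
{"fn": "servo_tool", "kwargs": {
  "fingers": [0,0,0,0,0,0,0,0,0,0],
  "delta_pos": [
    [0,0,1],
    [0,0,0],
    [0,0,1],
    [0,0,0],
    [0,0,1],
    [0,0,0],
    [0,0,0],
    [0,0,0],
    [0,0,0],
    [0,0,0]
  ],
  "twist": [0,0,0,0,0,0,0,0,0,0]
}}

```text
t: 11.97
ee_pos: [0.5445, -0.0459, 0.0084]
ee_rot: [0.026, 3.141, 0.0]
ft_force: [-0.3, 0.7, -0.6]
gripper_width: 0.0001
grasp_force: 0.0
```

Run:
```python
from h import *
b=camera("wrist"); cv2.imwrite("pics/p6.png",b[150:]); print(read_state()['ee_pos'],read_state()['ft_force'])
```

```text
[ 0.54447219 -0.04590779  0.0084307 ] [ 0.14622074  0.25278575 -0.16358401]
```

View pics/p6.png

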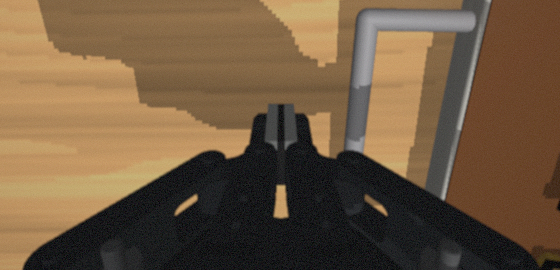

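The tip top edge is at (281,103) in the crop, which is row 253 of the full picture. The bar is to its right at (362,100).

Run:
```python
from h import *
c=cal("wrist")
for z in (-.016,0,.004,.015,.02): print(z,ray(c,[(281,253)],z).round(4).tolist())
print("bar",[ray(c,[(361,190),(357,280)],z).round(4).tolist() for z in (0.02,)])
```

```text
-0.016 [[0.5473, -0.0469, -0.016]]
0 [[0.5392, -0.0468, 0.0]]
0.004 [[0.5372, -0.0468, 0.004]]
0.015 [[0.5317, -0.0467, 0.015]]
0.02 [[0.5292, -0.0467, 0.02]]
bar [[[0.4983, -0.01, 0.02], [0.5448, -0.0089, 0.02]]]
```

Emit:
{"fn": "servo_tool", "kwargs": {
  "fingers": [0,0,0,0,0,0,0,0,0,0],
  "delta_pos": [
    [0,0,1],
    [0,0,0],
    [0,0,1],
    [0,0,0],
    [0,0,1],
    [0,0,0],
    [0,0,0],
    [0,0,0],
    [0,0,0],
    [0,0,0]
  ],
  "twist": [0,0,0,0,0,0,0,0,0,0]
}}

```text
t: 12.85
ee_pos: [0.5445, -0.0459, 0.0054]
ee_rot: [0.026, 3.141, 0.0]
ft_force: [-0.9, -0.2, 0.1]
gripper_width: 0.0002
grasp_force: 0.0
```

Emit:
{"fn": "servo_tool", "kwargs": {
  "fingers": [0,0,0,0,0,0,0,0,0,0],
  "delta_pos": [
    [0,0,1],
    [0,0,0],
    [0,0,1],
    [0,0,0],
    [0,0,1],
    [0,0,0],
    [0,0,0],
    [0,0,0],
    [0,0,0],
    [0,0,0]
  ],
  "twist": [0,0,0,0,0,0,0,0,0,0]
}}

```text
t: 13.68
ee_pos: [0.5445, -0.0459, 0.0024]
ee_rot: [0.026, 3.141, 0.0]
ft_force: [0.0, 0.3, 0.7]
gripper_width: 0.0003
grasp_force: 0.0
```

Emit:
{"fn": "servo_tool", "kwargs": {
  "fingers": [0,0,0,0,0,0,0,0,0,0],
  "delta_pos": [
    [0,0,1],
    [0,0,0],
    [0,0,1],
    [0,0,0],
    [0,0,1],
    [0,0,0],
    [0,0,0],
    [0,0,0],
    [0,0,0],
    [0,0,0]
  ],
  "twist": [0,0,0,0,0,0,0,0,0,0]
}}

```text
t: 14.52
ee_pos: [0.5444, -0.0459, -0.0006]
ee_rot: [-0.026, -3.141, -0.0]
ft_force: [0.4, 0.3, 0.8]
gripper_width: -0.0002
grasp_force: 0.0
```

Run:
```python
from h import *
b=camera("side"); cv2.imwrite("pics/p7.png",cv2.resize(b[150:290,160:360],None,fx=4,fy=4,interpolation=cv2.INTER_CUBIC)); s=read_state(); print(s['ee_pos'],s['ft_force'],s['qpos'])
c=cal("side"); print((proj(c,s['ee_pos'])-[160,150])*4,(proj(c,s['ee_pos']+[0,0,.025])-[160,150])*4)
```

```text
[ 0.54443979 -0.04586983 -0.00061442] [-0.2452271   0.40939383 -0.50891531] [-0.26651463  0.57441414  0.43385193  1.80607977 -0.31481433  0.82969872
  1.87493722]
[[476.97662182 402.16029074]] [[476.19558063 381.82248158]]
```

View pics/p7.png

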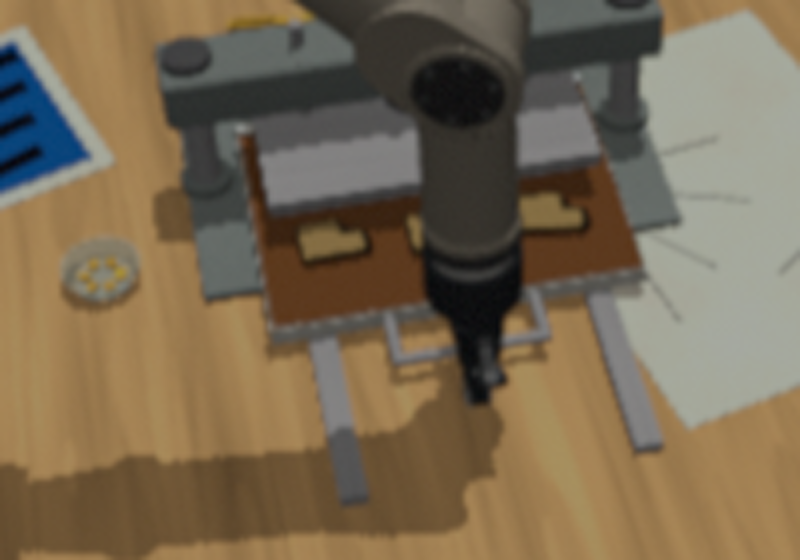

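The side picture puts the fingertip at (480,402), which is exactly where the reported TCP projects. So the real tips sit near the reported TCP and not 25 mm ahead of it. I'll feel for the desk.

Emit:
{"fn": "servo_tool", "kwargs": {
  "fingers": [0,0,0,0,0,0,0,0,0,0],
  "delta_pos": [
    [0,0,1],
    [0,0,0],
    [0,0,0],
    [0,0,1],
    [0,0,0],
    [0,0,0],
    [0,0,0],
    [0,0,0],
    [0,0,0],
    [0,0,0]
  ],
  "twist": [0,0,0,0,0,0,0,0,0,0]
}}

```text
t: 15.4
ee_pos: [0.5445, -0.0459, -0.0007]
ee_rot: [0.026, 3.141, 0.002]
ft_force: [-3.8, 1.0, 12.6]
gripper_width: 0.0003
grasp_force: 6.1
```

Emit:
{"fn": "servo_tool", "kwargs": {
  "fingers": [0,0,0,0,0,0,0,0,0,0],
  "delta_pos": [
    [0,0,1],
    [0,0,0],
    [0,0,0],
    [0,0,1],
    [0,0,0],
    [0,0,0],
    [0,0,0],
    [0,0,0],
    [0,0,0],
    [0,0,0]
  ],
  "twist": [0,0,0,0,0,0,0,0,0,0]
}}

```text
t: 16.23
ee_pos: [0.5445, -0.0459, -0.0009]
ee_rot: [0.027, 3.141, 0.003]
ft_force: [-8.1, 0.7, 24.9]
gripper_width: 0.0001
grasp_force: 12.4
```

The desk touches at a reported z of about -0.7 mm, so the true fingertip is at the reported TCP. I'll work with that and grip the bar.

Emit:
{"fn": "servo_tool", "kwargs": {
  "fingers": [0,0,50,50,50,50,50,50,50,50],
  "delta_pos": [
    [0,0,-35],
    [0,0,-30],
    [0,18,0],
    [0,18,0],
    [0,0,0],
    [0,0,0],
    [0,0,25],
    [0,0,20],
    [0,0,8],
    [0,0,0]
  ],
  "twist": [0,0,0,0,0,0,0,0,0,0]
}}

```text
t: 17.07
ee_pos: [0.5425, -0.0111, 0.005]
ee_rot: [-0.029, -3.136, 0.002]
ft_force: [0.2, 0.0, -0.3]
gripper_width: 0.0426
grasp_force: 0.0
```

Emit:
{"fn": "servo_tool", "kwargs": {
  "fingers": [0,0,0,0,0,0,0,0,0,0],
  "delta_pos": [
    [0,0,0],
    [0,0,0],
    [0,0,0],
    [0,0,0],
    [0,0,0],
    [0,0,0],
    [0,0,0],
    [0,0,0],
    [0,0,0],
    [0,0,0]
  ],
  "twist": [0,0,0,0,0,0,0,0,0,0]
}}

```text
t: 17.9
ee_pos: [0.5462, -0.0098, 0.0086]
ee_rot: [0.026, 3.139, 0.001]
ft_force: [-0.9, 0.8, 5.7]
gripper_width: 0.0086
grasp_force: 39.4
```

Emit:
{"fn": "servo_tool", "kwargs": {
  "fingers": [0,0,0,0,0,0,0,0,0,0],
  "delta_pos": [
    [0,-6,0],
    [0,-12,0],
    [0,-15,0],
    [0,-15,0],
    [0,-15,0],
    [0,-15,0],
    [0,-15,0],
    [0,-15,0],
    [0,-15,0],
    [0,-15,0]
  ],
  "twist": [0,0,0,0,0,0,0,0,0,0]
}}

```text
t: 18.73
ee_pos: [0.5417, -0.1463, 0.0085]
ee_rot: [-0.025, -3.139, -0.006]
ft_force: [-4.7, 3.6, 11.7]
gripper_width: 0.008
grasp_force: 40.1
```

Emit:
{"fn": "servo_tool", "kwargs": {
  "fingers": [0,0,0,0,0,0,0,0,0,0],
  "delta_pos": [
    [0,-3,0],
    [0,-3,0],
    [0,-3,0],
    [0,-2,0],
    [0,-2,0],
    [0,-2,0],
    [0,0,0],
    [0,0,0],
    [0,0,0],
    [0,0,0]
  ],
  "twist": [0,0,0,0,0,0,0,0,0,0]
}}

```text
t: 19.57
ee_pos: [0.5413, -0.1613, 0.0086]
ee_rot: [-0.026, -3.139, -0.005]
ft_force: [-5.8, 3.7, 11.6]
gripper_width: 0.0082
grasp_force: 40.4
```

Emit:
{"fn": "servo_tool", "kwargs": {
  "fingers": [0,0,0,0,0,0,0,0,0,0],
  "delta_pos": [
    [0,-1,0],
    [0,-1,0],
    [0,-1,0],
    [0,-1,0],
    [0,-1,0],
    [0,-1,0],
    [0,0,0],
    [0,0,0],
    [0,0,0],
    [0,0,0]
  ],
  "twist": [0,0,0,0,0,0,0,0,0,0]
}}

```text
t: 20.4
ee_pos: [0.5412, -0.1613, 0.0085]
ee_rot: [-0.021, -3.137, -0.018]
ft_force: [-6.2, 11.4, 16.2]
gripper_width: 0.0084
grasp_force: 41.0
```

Emit:
{"fn": "servo_tool", "kwargs": {
  "fingers": [40,40,40,40,40,40,40,40,40,40],
  "delta_pos": [
    [0,3,0],
    [0,0,0],
    [0,0,0],
    [0,0,-30],
    [0,0,-40],
    [0,0,-40],
    [0,0,-40],
    [0,0,-40],
    [0,0,0],
    [0,0,0]
  ],
  "twist": [0,0,0,0,0,0,0,0,0,0]
}}

```text
t: 21.23
ee_pos: [0.5442, -0.168, 0.2004]
ee_rot: [0.028, 3.135, -0.004]
ft_force: [-0.3, -0.1, 0.2]
gripper_width: 0.0342
grasp_force: 0.0
```

Run:
```python
from h import *
im=cv2.imread("pics/top0.png"); c=cal("top"); q=lambda u,v:(395+(u-601)/3.6,195+v/3.6)
print("handle",ray(c,[q(711,180),q(707,272)],.031)); print("blade",ray(c,[q(710,86),q(707,160)],.005))
print("mat",ray(c,[q(640,27),q(782,45),q(752,328),q(608,310)],.003))
rel([.40,-.39,.19],None); s=read_state(); print(s['qpos'].round(2))
```

```text
handle [[ 0.47656798 -0.35509178  0.031     ]
 [ 0.40908439 -0.3506145   0.031     ]]
blade [[ 0.54697968 -0.36550617  0.005     ]
 [ 0.49085868 -0.36195963  0.005     ]]
mat [[ 0.59212838 -0.31390833  0.003     ]
 [ 0.5783732  -0.42175745  0.003     ]
 [ 0.36458623 -0.39366533  0.003     ]
 [ 0.37785066 -0.28558372  0.003     ]]
t 21.23 pos [ 0.5442 -0.168   0.2004] yaw_y 88.96 F [-0.3 -0.1  0.2] w 0.0342 -> mm [ 140.2 -224.6   10.1] tw 0
[-0.11  0.39  0.52  1.53 -0.2   1.27  1.99]
```

Emit:
{"fn": "servo_tool", "kwargs": {
  "fingers": [40,40,40,40,40,40,40,40,40,40],
  "delta_pos": [
    [14,-31,0],
    [14,-31,0],
    [15,-31,0],
    [15,-31,0],
    [15,-31,0],
    [15,-32,0],
    [0,0,0],
    [0,0,0],
    [0,0,0],
    [0,0,0]
  ],
  "twist": [0,0,0,0,0,0,0,0,0,0]
}}

```text
t: 22.07
ee_pos: [0.452, -0.3495, 0.196]
ee_rot: [-0.022, -3.14, -0.004]
ft_force: [-0.6, -0.3, 0.3]
gripper_width: 0.0343
grasp_force: 0.0
```

Run:
```python
from h import *
b=camera("wrist"); cv2.imwrite("pics/p8.png",b); rel([.453,-.354,.05],86); np.save("c8.npy",np.array(cal("wrist"),dtype=object),allow_pickle=True)
```

```text
t 22.12 pos [ 0.4523 -0.3494  0.1964] yaw_y 89.22 F [-0.6 -0.3  0.1] w 0.034 -> mm [ -1.2  -4.8 146.4] tw 0.056Traceback (most recent call last):
  File "<stdin>", line 2, in <module>
ValueError: could not broadcast input array from shape (3,3) into shape (3,)
```

View pics/p8.png

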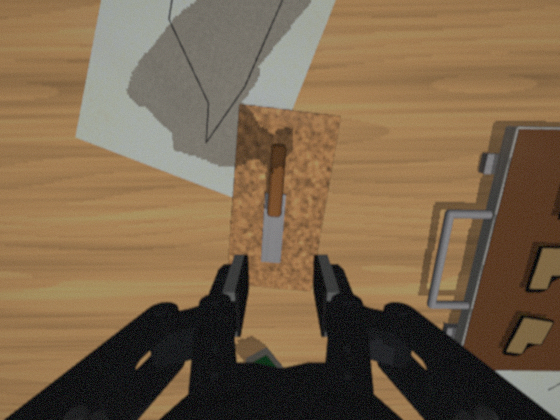

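The handle runs from (279,145) to (274,216) and the blade tip is at (272,262). The carton is well beyond at (262,355).

Run:
```python
from h import *
c=cal("wrist")
h=ray(c,[(278,147),(274,216)],.031); b=ray(c,[(272,262),(274,222)],.005); m=ray(c,[(239,104),(340,115),(311,290),(229,284)],.003)
print(h,b,m.mean(0),np.degrees(np.arctan2(*(b[0]-h[0])[[1,0]])))
u=(b[0]-h[0])[:2];u/=np.linalg.norm(u); g=b[0][:2]-u*.093; print(g); rel([*g,.05],90+np.degrees(np.arctan2(u[1],u[0])))
print(ray(c,[(262,355)],.0))
```

```text
[[ 0.40664192 -0.35234062  0.031     ]
 [ 0.48076763 -0.35793209  0.031     ]] [[ 0.55079509 -0.36237581  0.005     ]
 [ 0.49758471 -0.35877919  0.005     ]] [ 0.47934053 -0.35251733  0.003     ] -3.982208331453361
[ 0.45801962 -0.35591727]
t 22.12 pos [ 0.4523 -0.3494  0.1964] yaw_y 89.22 F [-0.6 -0.3  0.1] w 0.034 -> mm [ -6.3  -6.4 146.4] tw 0.056
[[ 0.70080813 -0.3801218   0.        ]]
```

Emit:
{"fn": "servo_tool", "kwargs": {
  "fingers": [45,45,45,45,45,45,45,45,45,45],
  "delta_pos": [
    [-5,-6,0],
    [0,0,35],
    [0,0,35],
    [0,0,35],
    [0,0,35],
    [0,0,20],
    [0,0,15],
    [0,0,10],
    [0,0,4],
    [0,0,0]
  ],
  "twist": [0.056,0,0,0,0,0,0,0,0,0]
}}

```text
t: 22.95
ee_pos: [0.4565, -0.3564, 0.0077]
ee_rot: [-0.112, -3.139, -0.002]
ft_force: [-1.1, 0.8, -0.0]
gripper_width: 0.0386
grasp_force: 0.0
```

Emit:
{"fn": "servo_tool", "kwargs": {
  "fingers": [0,0,0,0,0,0,0,0,0,0],
  "delta_pos": [
    [0,0,0],
    [0,0,0],
    [0,0,0],
    [0,0,0],
    [0,0,0],
    [0,0,0],
    [0,0,0],
    [0,0,0],
    [0,0,0],
    [0,0,0]
  ],
  "twist": [0,0,0,0,0,0,0,0,0,0],
  "force": 80
}}

```text
t: 23.78
ee_pos: [0.4574, -0.3583, 0.01]
ee_rot: [0.114, 3.137, -0.002]
ft_force: [-0.4, 0.2, 6.2]
gripper_width: 0.0139
grasp_force: 82.5
```

Emit:
{"fn": "servo_tool", "kwargs": {
  "fingers": [45,45,45,45,45,45,45,45,45,45],
  "delta_pos": [
    [0,0,0],
    [0,0,0],
    [0,0,0],
    [0,0,0],
    [0,0,-5],
    [0,0,0],
    [0,0,0],
    [0,0,0],
    [0,0,0],
    [0,0,0]
  ],
  "twist": [0,0,0,0,0,0,0,0,0,0]
}}

```text
t: 24.62
ee_pos: [0.4562, -0.3574, 0.0133]
ee_rot: [-0.114, -3.139, -0.0]
ft_force: [-0.2, -0.3, -0.1]
gripper_width: 0.0385
grasp_force: 0.0
```

Emit:
{"fn": "servo_tool", "kwargs": {
  "fingers": [0,0,0,0,0,0,0,0,0,0],
  "delta_pos": [
    [0,0,0],
    [0,0,0],
    [0,0,0],
    [0,0,0],
    [0,0,0],
    [0,0,0],
    [0,0,0],
    [0,0,0],
    [0,0,0],
    [0,0,0]
  ],
  "twist": [0,0,0,0,0,0,0,0,0,0]
}}

```text
t: 25.45
ee_pos: [0.4564, -0.3576, 0.0136]
ee_rot: [0.114, 3.139, -0.0]
ft_force: [-1.2, -0.3, 3.9]
gripper_width: 0.0141
grasp_force: 81.1
```

Emit:
{"fn": "servo_tool", "kwargs": {
  "fingers": [0,0,0,0,0,0,0,0,0,0],
  "delta_pos": [
    [0,0,-10],
    [0,0,-30],
    [0,0,-35],
    [0,0,-35],
    [0,0,-35],
    [0,0,-35],
    [0,0,-26],
    [-10,28,0],
    [-11,32,0],
    [-11,32,0]
  ],
  "twist": [0,0,0,0,0,0,0,0,0,0]
}}

```text
t: 26.28
ee_pos: [0.4946, -0.2678, 0.2203]
ee_rot: [0.119, 3.138, -0.0]
ft_force: [0.5, -0.4, -1.4]
gripper_width: 0.0136
grasp_force: 80.6
```

Emit:
{"fn": "servo_tool", "kwargs": {
  "fingers": [0,0,0,0,0,0,0,0,0,0],
  "delta_pos": [
    [-11,33,0],
    [-12,33,0],
    [-12,33,0],
    [-11,32,0],
    [0,0,0],
    [0,0,0],
    [0,0,0],
    [0,0,0],
    [0,0,0],
    [0,0,0]
  ],
  "twist": [0,0,0,0,0,0,0,0,0,0]
}}

```text
t: 27.12
ee_pos: [0.5496, -0.1423, 0.2196]
ee_rot: [0.119, 3.139, -0.001]
ft_force: [0.1, 0.4, -0.7]
gripper_width: 0.0137
grasp_force: 80.6
```

Run:
```python
from h import *
b=camera("wrist"); cv2.imwrite("pics/p9.png",b); rel([.453,-.354,.05],86); a=camera("top"); cv2.imwrite("pics/top9.png",a)
print(read_state()['qpos'].round(2))
```

```text
t 27.17 pos [ 0.5497 -0.142   0.2195] yaw_y 85.69 F [ 0.   0.1 -1.5] w 0.0139 -> mm [  81.7 -218.2  169.5] tw -0.005
[-0.16  0.38  0.53  1.5  -0.2   1.32  1.88]
```

View pics/p9.png

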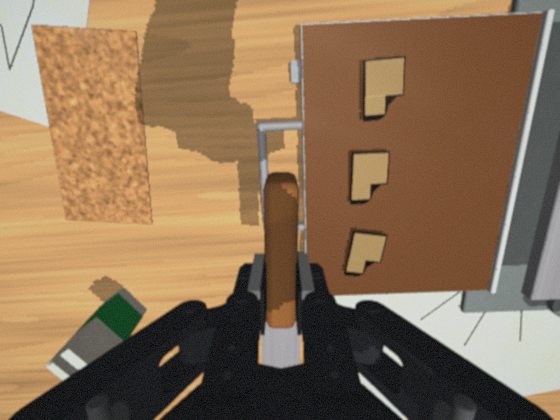

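The bed is fully out in this view. The badges are at about (383,85), (369,175) and (366,253), soles to the front (left) and toes down (+x).

```bash
cat >> h.py <<'E'
def badges(b,c,z=.040,roi=None,thr=(140,90,0)):
    hsv=cv2.cvtColor(b,cv2.COLOR_BGR2HSV); m=((b[...,2]>165)&(b[...,1]>130)&(b[...,0]<150)).astype(np.uint8)
    if roi is not None: k=np.zeros_like(m); x0,y0,x1,y1=roi; k[y0:y1,x0:x1]=1; m*=k
    m=cv2.morphologyEx(m,cv2.MORPH_OPEN,np.ones((3,3),np.uint8)); out=[]
    for q in cv2.findContours(m,cv2.RETR_EXTERNAL,cv2.CHAIN_APPROX_NONE)[0]:
        if cv2.contourArea(q)<300: continue
        w=ray(c,q.reshape(-1,2),z)[:,:2]; r=cv2.minAreaRect((w*1000).astype(np.float32)); cx=(w.mean(0)*1000).round(1)
        out.append(w); print("rect",np.round(r[0],1),np.round(r[1],1),round(r[2],1),"px",q.reshape(-1,2).mean(0).round())
    return out
E
python3 - <<'E'
from h import *
b=cv2.imread("pics/p9.png"); c=cal("wrist"); print(b[85,383],b[150,340])
badges(b,c,roi=(310,20,500,290))
e=ray(c,[(303,40),(306,270)],.03); print("front edge",e.round(4).tolist(), np.degrees(np.arctan2(*(e[1]-e[0])[[1,0]])))
print("rear", ray(c,[(545,40),(498,280)],.036).round(4).tolist())
print("ends",ray(c,[(410,20),(410,293)],.03).round(4).tolist())
E
```

```text
[103 153 182] [ 64  91 136]
rect [638.6 -48.2] [34.9 48. ] 78.7 px [365. 251.]
rect [545.  -45.5] [35.6 48.8] 87.0 px [368. 174.]
rect [454.9 -32.7] [49.  35.3] 0.8 px [382.  84.]
front edge [[0.4055, -0.1101, 0.03], [0.6611, -0.1195, 0.03]] -2.100088487520698
rear [[0.4242, 0.1225, 0.036], [0.6894, 0.1176, 0.036]]
ends [[0.3961, -0.0062, 0.03], [0.7044, 0.0123, 0.03]]
```

Emit:
{"fn": "servo_tool", "kwargs": {
  "fingers": [0,0,0,0,0,0,0,0,0,0],
  "delta_pos": [
    [0,0,0],
    [0,0,0],
    [0,0,0],
    [0,0,0],
    [0,0,0],
    [0,0,0],
    [0,0,0],
    [0,0,0],
    [0,0,0],
    [0,0,0]
  ],
  "twist": [-0.12,-0.12,-0.12,-0.12,-0.12,-0.12,-0.12,-0.12,-0.12,-0.12]
}}

```text
t: 28.05
ee_pos: [0.5501, -0.1412, 0.2194]
ee_rot: [1.685, -2.651, 0.0]
ft_force: [0.7, -0.3, -0.7]
gripper_width: 0.0137
grasp_force: 80.5
```

Emit:
{"fn": "servo_tool", "kwargs": {
  "fingers": [0,0,0,0,0,0,0,0,0,0],
  "delta_pos": [
    [0,0,0],
    [0,0,0],
    [0,0,0],
    [0,0,0],
    [0,0,0],
    [0,0,0],
    [0,0,0],
    [0,0,0],
    [0,0,0],
    [0,0,0]
  ],
  "twist": [-0.12,-0.12,-0.12,-0.034,0,0,0,0,0,0]
}}

```text
t: 28.88
ee_pos: [0.5483, -0.14, 0.2131]
ee_rot: [1.97, -2.431, -0.016]
ft_force: [-0.3, -0.1, -1.0]
gripper_width: 0.0141
grasp_force: 80.5
```

Run:
```python
from h import *
rel([.5392,-.1848,.07],177.0)
print(read_state()['qpos'].round(2))
```

```text
t 28.88 pos [ 0.5483 -0.14    0.2131] yaw_y 168.03 F [-0.3 -0.1 -1. ] w 0.0141 -> mm [ 44.8   4.4 143.3] tw -0.156
[ 0.46  0.39 -0.34  1.47  0.13  1.32  3.04]
```

Joint 7 is at its limit, so I need the opposite grasp. I'll put the lifter back, turn the tool half round and regrip.

Emit:
{"fn": "servo_tool", "kwargs": {
  "fingers": [0,0,0,0,0,0,0,0,0,0],
  "delta_pos": [
    [0,0,0],
    [0,0,0],
    [0,0,0],
    [0,0,0],
    [0,0,0],
    [0,0,0],
    [0,0,0],
    [0,0,0],
    [0,0,0],
    [0,0,0]
  ],
  "twist": [0.12,0.12,0.12,0.12,0.12,0.12,0.12,0.12,0.12,0.12]
}}

```text
t: 29.72
ee_pos: [0.5483, -0.1398, 0.2131]
ee_rot: [0.244, -3.116, -0.003]
ft_force: [-0.3, -0.9, -1.7]
gripper_width: 0.0136
grasp_force: 80.5
```

Emit:
{"fn": "servo_tool", "kwargs": {
  "fingers": [0,0,0,0,0,0,0,0,0,0],
  "delta_pos": [
    [0,0,0],
    [0,0,0],
    [0,0,0],
    [0,0,0],
    [0,0,0],
    [0,0,0],
    [0,0,0],
    [0,0,0],
    [0,0,0],
    [0,0,0]
  ],
  "twist": [0.12,0.12,0.034,0,0,0,0,0,0,0]
}}

```text
t: 30.55
ee_pos: [0.5482, -0.1403, 0.2129]
ee_rot: [-0.175, -3.12, -0.0]
ft_force: [0.7, 0.5, -0.2]
gripper_width: 0.0138
grasp_force: 80.5
```

Run:
```python
from h import *
rel([.4564,-.3576,.0136],86)
print(read_state()['qpos'].round(2))
```

```text
t 30.55 pos [ 0.5482 -0.1403  0.2129] yaw_y 83.58 F [ 0.7  0.5 -0.2] w 0.0138 -> mm [  73.1 -223.1  200.7] tw -0.042
[ 0.28  0.37 -0.08  1.48  0.03  1.31  1.65]
```

Emit:
{"fn": "servo_tool", "kwargs": {
  "fingers": [0,0,0,0,0,0,0,0,0,0],
  "delta_pos": [
    [0,0,0],
    [10,-32,0],
    [10,-32,0],
    [10,-32,0],
    [10,-32,0],
    [11,-32,0],
    [11,-32,0],
    [11,-31,0],
    [0,0,0],
    [0,0,0]
  ],
  "twist": [-0.042,0,0,0,0,0,0,0,0,0]
}}

```text
t: 31.38
ee_pos: [0.4574, -0.361, 0.214]
ee_rot: [-0.12, -3.122, 0.001]
ft_force: [0.3, 0.4, -1.4]
gripper_width: 0.0137
grasp_force: 80.5
```

Emit:
{"fn": "servo_tool", "kwargs": {
  "fingers": [0,0,0,0,0,0,0,0,0,0],
  "delta_pos": [
    [0,0,35],
    [0,0,35],
    [0,0,35],
    [0,0,35],
    [0,0,30],
    [0,0,15],
    [0,0,8],
    [0,0,4],
    [0,0,0],
    [0,0,0]
  ],
  "twist": [0,0,0,0,0,0,0,0,0,0]
}}

```text
t: 32.22
ee_pos: [0.458, -0.3577, 0.0186]
ee_rot: [-0.109, -3.126, 0.001]
ft_force: [-0.5, -0.0, -0.5]
gripper_width: 0.0138
grasp_force: 80.5
```

Run:
```python
from h import *
rel([.4564,-.3576,.0136],86)
print(read_state()['qpos'].round(2))
```

```text
t 32.22 pos [ 0.458  -0.3577  0.0186] yaw_y 86.02 F [-0.5 -0.  -0.5] w 0.0138 -> mm [ 1.5 -0.   5. ] tw 0.0
[0.63 0.58 0.   1.67 0.01 0.91 2.13]
```

Emit:
{"fn": "servo_tool", "kwargs": {
  "fingers": [0,0,0,0,45,45,45,45,45,45],
  "delta_pos": [
    [0,0,3],
    [0,0,1.5],
    [0,0,0],
    [0,0,0],
    [0,0,0],
    [0,0,0],
    [0,0,0],
    [0,0,0],
    [0,0,-30],
    [0,0,-40]
  ],
  "twist": [0,0,0,0,0,0,0,0,0,0]
}}

```text
t: 33.05
ee_pos: [0.454, -0.3549, 0.079]
ee_rot: [-0.109, -3.114, -0.011]
ft_force: [0.4, -0.4, 0.5]
gripper_width: 0.0383
grasp_force: 0.0
```

Emit:
{"fn": "servo_tool", "kwargs": {
  "fingers": [45,45,45,45,45,45,45,45,45,45],
  "delta_pos": [
    [0,0,-20],
    [0,0,-20],
    [0,0,0],
    [0,0,0],
    [0,0,0],
    [0,0,0],
    [0,0,0],
    [0,0,0],
    [0,0,0],
    [0,0,0]
  ],
  "twist": [0.121,0.121,0.121,0.121,0.121,0.121,0.121,0.121,0.121,0.121]
}}

```text
t: 33.88
ee_pos: [0.458, -0.3572, 0.1223]
ee_rot: [-1.875, -2.502, 0.014]
ft_force: [-0.9, 0.2, 0.6]
gripper_width: 0.0386
grasp_force: 0.0
```

Emit:
{"fn": "servo_tool", "kwargs": {
  "fingers": [45,45,45,45,45,45,45,45,45,45],
  "delta_pos": [
    [0,0,0],
    [0,0,0],
    [0,0,0],
    [0,0,0],
    [0,0,0],
    [0,0,0],
    [0,0,0],
    [0,0,0],
    [0,0,0],
    [0,0,0]
  ],
  "twist": [0.121,0.121,0.121,0.121,0.121,0.121,0.121,0.121,0.121,0.121]
}}

```text
t: 34.72
ee_pos: [0.4581, -0.3571, 0.1224]
ee_rot: [-2.973, -0.994, 0.024]
ft_force: [-0.0, 0.3, -0.2]
gripper_width: 0.0383
grasp_force: 0.0
```

Emit:
{"fn": "servo_tool", "kwargs": {
  "fingers": [45,45,45,45,45,45,45,45,45,45],
  "delta_pos": [
    [0,0,0],
    [0,0,0],
    [0,0,0],
    [0,0,0],
    [0,0,0],
    [0,0,0],
    [0,0,0],
    [0,0,0],
    [0,0,0],
    [0,0,0]
  ],
  "twist": [0.121,0.121,0.121,0.121,0.121,0.117,0,0,0,0]
}}

```text
t: 35.55
ee_pos: [0.4582, -0.3573, 0.1226]
ee_rot: [-3.139, 0.108, 0.026]
ft_force: [0.6, 0.0, -0.3]
gripper_width: 0.0383
grasp_force: 0.0
```

Run:
```python
from h import *
rel([.4564,-.3576,.0136],86-180)
s=read_state();print(s['qpos'].round(2),R.from_rotvec(s['ee_rot']).as_matrix()[:,2].round(4))
cv2.imwrite("pics/w10.png",camera("wrist")); cv2.imwrite("pics/t10.png",camera("top"))
```

```text
t 35.55 pos [ 0.4582 -0.3573  0.1226] yaw_y -93.94 F [ 0.6  0.  -0.3] w 0.0383 -> mm [  0.    0.4 109. ] tw 0.001
[ 0.15  0.53  0.7   1.59 -0.35  1.17 -0.72] [-0.0162  0.0015 -0.9999]
```

Emit:
{"fn": "servo_tool", "kwargs": {
  "fingers": [45,45,45,45,45,45,45,45,45,45],
  "delta_pos": [
    [0,0,30],
    [0,0,30],
    [0,0,25],
    [0,0,15],
    [0,0,6],
    [0,0,3],
    [0,0,0],
    [0,0,0],
    [0,0,0],
    [0,0,0]
  ],
  "twist": [0,0,0,0,0,0,0,0,0,0]
}}

```text
t: 36.48
ee_pos: [0.4573, -0.358, 0.015]
ee_rot: [3.139, -0.111, -0.022]
ft_force: [-0.8, 0.2, -0.5]
gripper_width: 0.0385
grasp_force: 0.0
```

Emit:
{"fn": "servo_tool", "kwargs": {
  "fingers": [0,0,0,0,0,0,0,0,0,0],
  "delta_pos": [
    [0,0,0],
    [0,0,0],
    [0,0,0],
    [0,0,0],
    [0,0,0],
    [0,0,0],
    [0,0,0],
    [0,0,0],
    [0,0,0],
    [0,0,0]
  ],
  "twist": [0,0,0,0,0,0,0,0,0,0]
}}

```text
t: 37.32
ee_pos: [0.4569, -0.3577, 0.0146]
ee_rot: [3.14, -0.111, -0.024]
ft_force: [-0.6, 0.6, 5.9]
gripper_width: 0.014
grasp_force: 81.0
```

Emit:
{"fn": "servo_tool", "kwargs": {
  "fingers": [0,0,0,0,0,0,0,0,0,0],
  "delta_pos": [
    [0,0,-10],
    [0,0,-30],
    [0,0,-35],
    [0,0,-15],
    [7,-16,0],
    [7,-16,0],
    [7,-16,0],
    [0,0,0],
    [0,0,0],
    [0,0,0]
  ],
  "twist": [0,0,0,0,0,0,0,0,0,0]
}}

```text
t: 38.15
ee_pos: [0.4815, -0.3117, 0.1033]
ee_rot: [3.139, -0.112, -0.027]
ft_force: [0.0, -0.5, -0.5]
gripper_width: 0.0136
grasp_force: 80.1
```

Run:
```python
from h import *
rel([.5392,-.1848,.07],-3.0)
s=read_state();print(s['qpos'].round(2),R.from_rotvec(s['ee_rot']).as_matrix().round(4))
```

```text
t 38.15 pos [ 0.4815 -0.3117  0.1033] yaw_y -94.07 F [ 0.  -0.5 -0.5] w 0.0136 -> mm [130.3  50.9  31.1] tw -1.589
[ 0.06  0.54  0.69  1.63 -0.36  1.12 -0.8 ] [[ 9.973e-01 -7.100e-02 -1.720e-02]
 [-7.100e-02 -9.975e-01  3.000e-04]
 [-1.720e-02  9.000e-04 -9.999e-01]]
```

Emit:
{"fn": "servo_tool", "kwargs": {
  "fingers": [0,0,0,0,0,0,0,0,0,0],
  "delta_pos": [
    [0,0,0],
    [0,0,0],
    [0,0,0],
    [0,0,0],
    [0,0,0],
    [0,0,0],
    [0,0,0],
    [0,0,0],
    [0,0,0],
    [0,0,0]
  ],
  "twist": [-0.122,-0.122,-0.122,-0.122,-0.122,-0.122,-0.122,-0.122,-0.122,-0.122]
}}

```text
t: 38.98
ee_pos: [0.4808, -0.313, 0.1033]
ee_rot: [-2.627, -1.706, 0.023]
ft_force: [0.1, -0.9, -0.6]
gripper_width: 0.014
grasp_force: 80.2
```

Emit:
{"fn": "servo_tool", "kwargs": {
  "fingers": [0,0,0,0,0,0,0,0,0,0],
  "delta_pos": [
    [0,0,0],
    [0,0,0],
    [0,0,0],
    [25,12,0],
    [30,12,0],
    [25,12,0],
    [20,8,0],
    [0,0,0],
    [0,0,0],
    [0,0,0]
  ],
  "twist": [-0.122,-0.122,-0.122,-0.003,0,0,0,0,0,0]
}}

```text
t: 39.82
ee_pos: [0.5303, -0.2161, 0.1026]
ee_rot: [-2.274, -2.151, 0.021]
ft_force: [-1.0, -0.8, -1.5]
gripper_width: 0.0137
grasp_force: 80.1
```

Run:
```python
from h import *
rel([.5392,-.1857,.0412],-3.0)
s=read_state();print(s['qpos'].round(2),R.from_rotvec(s['ee_rot']).as_matrix().round(4))
cv2.imwrite("pics/p11.png",camera("wrist"))
```

```text
t 39.82 pos [ 0.5303 -0.2161  0.1026] yaw_y -3.17 F [-1.  -0.8 -1.5] w 0.0137 -> mm [31.   8.4 61.2] tw -0.003
[ 0.14  0.48  0.3   1.62 -0.14  1.08  0.42] [[ 5.520e-02  9.983e-01 -1.730e-02]
 [ 9.985e-01 -5.520e-02 -9.000e-04]
 [-1.900e-03 -1.730e-02 -9.998e-01]]
```

View pics/p11.png

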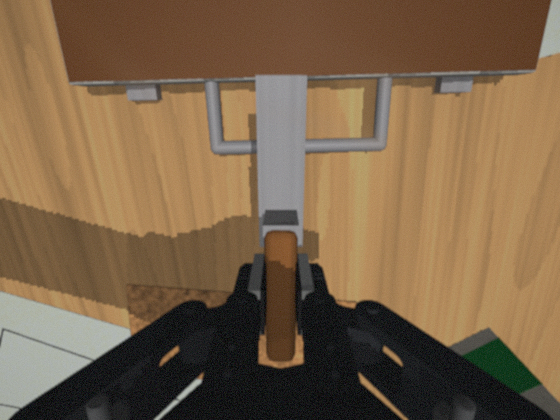

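The camera now looks along the blade: tip edge at (258–305,75), handle centred at (281,300), bed front edge at row 78.

Run:
```python
from h import *
c=cal("wrist"); s=read_state(); M=R.from_rotvec(s['ee_rot']).as_matrix()
for z in (.0926,.0946): print([(M.T@(p-s['ee_pos'])*1000).round(1) for p in ray(c,[(257,75),(306,75),(259,215),(302,215)],z)])
```

```text
[array([ 94.9, -11.5,  10.1]), array([94.8, 11.4,  9.7]), array([ 25.3, -12.2,  10.2]), array([25.4, 11.1,  9.8])]
[array([ 94.7, -11.4,   8.1]), array([94.6, 11.3,  7.7]), array([ 26. , -12. ,   8.2]), array([26.1, 10.9,  7.8])]
```

Emit:
{"fn": "servo_tool", "kwargs": {
  "fingers": [0,0,0,0,0,0,0,0,0,0],
  "delta_pos": [
    [11,3,0],
    [11,4,0],
    [10,0,10],
    [0,0,15],
    [0,0,15],
    [0,0,10],
    [0,0,6],
    [0,0,3],
    [0,0,0],
    [0,0,0]
  ],
  "twist": [0,0,0,0,0,0,0,0,0,0]
}}

```text
t: 40.7
ee_pos: [0.5397, -0.182, 0.0439]
ee_rot: [-2.271, -2.155, 0.016]
ft_force: [-0.2, 0.2, -1.5]
gripper_width: 0.0137
grasp_force: 80.1
```

Run:
```python
from h import *
rel([.5377,-.1851,.0412],-3.0)
b=camera("wrist"); cv2.imwrite("pics/w12.png",b); c=cal("wrist")
badges(b,c,roi=(20,0,540,120)); print(ray(c,[(280,75)],.033))
```

```text
t 40.7 pos [ 0.5397 -0.182   0.0439] yaw_y -3.01 F [-0.2  0.2 -1.5] w 0.0137 -> mm [-3.2 -1.8  2.8] tw -0.0
rect [544.6 -61.6] [ 5.1 49.2] 86.8 px [277.   7.]
[[ 0.54396056 -0.08726984  0.033     ]]
```

Emit:
{"fn": "servo_tool", "kwargs": {
  "fingers": [0,0,0,0,0,0,0,0,0,0],
  "delta_pos": [
    [0,-2,1],
    [0,0,1.5],
    [0,0,0],
    [5,0,0],
    [6,0,0],
    [6,0,0],
    [6,0,0],
    [5,0,0],
    [3,0,0],
    [0,0,0]
  ],
  "twist": [0,0,0,0,0,0,0,0,0,0]
}}

```text
t: 41.58
ee_pos: [0.5391, -0.1492, 0.0411]
ee_rot: [-2.268, -2.156, 0.016]
ft_force: [0.3, 0.0, -1.6]
gripper_width: 0.014
grasp_force: 80.2
```

Run:
```python
from h import *
rel([.5395,-.1507,.0412],-3.0)
b=camera("wrist"); cv2.imwrite("pics/p13.png",b[:210]); c=cal("wrist")
badges(b,c,roi=(20,0,540,120))
```

```text
t 41.58 pos [ 0.5391 -0.1492  0.0411] yaw_y -2.89 F [ 0.3  0.  -1.6] w 0.014 -> mm [-1.5  0.5 -0.1] tw 0.002
rect [544.7 -46.7] [36.8 50.4] 87.5 px [278.  53.]
rect [637.5 -50.8] [34.7 48.5] 78.6 px [494.  48.]
rect [455.1 -37.3] [29.8 49.6] 89.6 px [70. 39.]
```

View pics/p13.png

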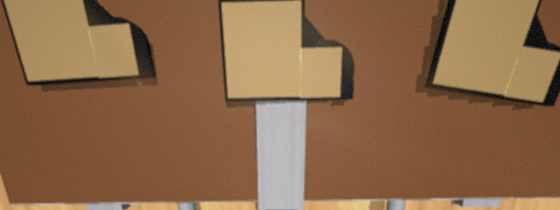

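The blade is under the middle badge at (281,100), inside the stud gap. Now I lift and turn.

Emit:
{"fn": "servo_tool", "kwargs": {
  "fingers": [0,0,0,0,0,0,0,0,0,0],
  "delta_pos": [
    [-1,2,0],
    [0,0,-2.5],
    [1,0,-4.5],
    [2,0,-4.5],
    [3,0,-4],
    [3.5,0,-3.5],
    [4,0,-3],
    [4.5,0,-2],
    [5,0,-1.5],
    [5,0,-0.5]
  ],
  "twist": [0,0,0,0,0,0,0,0,0,0]
}}

```text
t: 42.47
ee_pos: [0.5428, -0.1232, 0.0674]
ee_rot: [-2.27, -2.155, 0.016]
ft_force: [-0.0, 0.3, -2.0]
gripper_width: 0.0143
grasp_force: 80.1
```

Run:
```python
from h import *
rel([.5395,-.1507,.0412],-3.0)
b=camera("wrist"); cv2.imwrite("pics/p14.png",cv2.resize(b[:210],(448,168))); c=cal("wrist")
badges(b,c,roi=(20,0,540,150)); a=camera("top"); cv2.imwrite("pics/t14.png",a); badges(a,cal("top"),roi=(280,160,345,265))
```

```text
t 42.47 pos [ 0.5428 -0.1232  0.0674] yaw_y -2.98 F [-0.   0.3 -2. ] w 0.0143 -> mm [-27.7  -1.5  26.2] tw 0.0
rect [638.3 -47. ] [36.7 49.9] 78.8 px [449. 111.]
rect [454.8 -31.6] [50.1 36.7] 0.4 px [107. 100.]
```

View pics/p14.png

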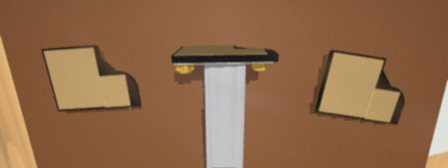

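The badge is standing almost on edge at (225,55), tipping away and level. One more push sends it over.

Emit:
{"fn": "servo_tool", "kwargs": {
  "fingers": [0,0,0,0,0,0,0,0,0,0],
  "delta_pos": [
    [5,0,0],
    [5,0,0.5],
    [4,0,0],
    [0,0,0],
    [0,0,0],
    [0,0,0],
    [0,0,0],
    [-10,0,0],
    [-10,0,0],
    [0,0,0]
  ],
  "twist": [0,0,0,0,0,0,0,0,0,0]
}}

```text
t: 43.4
ee_pos: [0.5417, -0.1348, 0.0668]
ee_rot: [-2.277, -2.15, 0.021]
ft_force: [-0.1, -1.0, -0.7]
gripper_width: 0.0138
grasp_force: 80.1
```

```bash
cat >> h.py <<'E'
def dark(b,c,z,roi,name):
    x0,y0,x1,y1=roi; m=np.zeros(b.shape[:2],np.uint8); m[y0:y1,x0:x1]=(b[y0:y1,x0:x1].max(2)<55)
    for q in cv2.findContours(m,cv2.RETR_EXTERNAL,cv2.CHAIN_APPROX_NONE)[0]:
        if cv2.contourArea(q)<60: continue
        r=cv2.minAreaRect((ray(c,q.reshape(-1,2),z)[:,:2]*1000).astype(np.float32)); print(name,"dark",np.round(r[0],1),np.round(r[1],1),round(r[2],1),"px",q.reshape(-1,2).mean(0).round(),cv2.contourArea(q))
def brass(b,c,z,roi):
    x0,y0,x1,y1=roi; h=cv2.cvtColor(b,cv2.COLOR_BGR2HSV); m=np.zeros(b.shape[:2],np.uint8)
    m[y0:y1,x0:x1]=((h[...,0]>18)&(h[...,0]<32)&(h[...,1]>130)&(h[...,2]>100))[y0:y1,x0:x1]
    for q in cv2.findContours(m,cv2.RETR_EXTERNAL,cv2.CHAIN_APPROX_NONE)[0]:
        if cv2.contourArea(q)>15: print("brass",(ray(c,[q.reshape(-1,2).mean(0)],z)[0]*1000).round(1),cv2.contourArea(q))
E
python3 - <<'E'
from h import *
rel([.5395,-.1507,.0412],-3.0)
b=camera("wrist"); cv2.imwrite("pics/w15.png",b); c=cal("wrist"); R0=(20,0,540,190)
badges(b,c,roi=R0); dark(b,c,.034,R0,"w"); brass(b,c,.04,R0)
E
```

```text
t 43.4 pos [ 0.5417 -0.1348  0.0668] yaw_y -3.28 F [-0.1 -1.  -0.7] w 0.0138 -> mm [-15.9  -1.   25.7] tw -0.005
rect [400.4 -73.5] [37.6 10.9] 71.2 px [ 26. 161.]
rect [638.5 -47.4] [36.6 49.8] 78.8 px [454.  86.]
rect [455.  -31.7] [49.7 36.7] 0.3 px [103.  77.]
w dark [668.8 -61.5] [20.7  4.5] 80.0 px [505. 111.] 227.5
w dark [482.6 -38.3] [ 5.  19.6] 19.7 px [164.  87.] 149.5
w dark [657.  -46.3] [ 9.5 20. ] 44.5 px [489.  79.] 256.0
w dark [616.6 -30.3] [17.3  2.2] 76.6 px [414.  53.] 93.5
w dark [536.3  -7.4] [13.  32.8] 88.5 px [263.  17.] 972.0
brass [524.8  -6.7  40. ] 393.5
```

Emit:
{"fn": "servo_tool", "kwargs": {
  "fingers": [0,0,0,0,0,0,0,0,0,0],
  "delta_pos": [
    [-25,0,0],
    [-25,0,0],
    [0,0,0],
    [0,0,0],
    [4,22,0],
    [5,25,0],
    [5,25,0],
    [0,0,0],
    [0,0,0],
    [0,0,0]
  ],
  "twist": [0,0,0.07,0.073,0,0,0,0,0,0]
}}

```text
t: 44.28
ee_pos: [0.612, -0.1804, 0.0649]
ee_rot: [-2.418, -1.986, 0.021]
ft_force: [-0.8, -0.6, -0.8]
gripper_width: 0.014
grasp_force: 80.1
```

Run:
```python
from h import *
rel([.6128,-.1853,.0413],-11.2)
b=camera("wrist"); cv2.imwrite("pics/w16.png",b); c=cal("wrist"); R0=(20,0,540,150)
badges(b,c,roi=R0); brass(b,c,.04,R0);a=camera("top"); cv2.imwrite("pics/t16.png",a); badges(a,cal("top"),roi=(280,160,345,265)); brass(a,cal("top"),.04,(280,150,345,275))
```

```text
t 44.28 pos [ 0.612  -0.1804  0.0649] yaw_y -11.22 F [-0.8 -0.6 -0.8] w 0.014 -> mm [-4.6  2.2 23.5] tw -0.0
rect [ 708.5 -115.2] [ 48.4 115.9] 78.8 px [448. 119.]
```

Run:
```python
from h import *
b=cv2.imread("pics/w16.png"); c=cal("wrist"); print(proj(c,[[.6385,-.0474,.04],[.634,-.066,.04],[.53,-.01,.034]])); 
a=cv2.imread("pics/t16.png"); ct=cal("top"); print(proj(ct,[[.6385,-.0474,.04],[.455,-.032,.04],[.54,-.002,.034]]))
p=proj(c,[.636,-.062,.04])[0].astype(int); print(p,b[max(p[1]-2,0):p[1]+30:4,p[0]])
m=((b[...,2]>165)&(b[...,1]>130)&(b[...,0]<150))[:60]; print(m.sum(), np.argwhere(m[:20]).mean(0) if m.any() else 0)
```

```text
[[282.69883056 -16.64232512]
 [281.04099244  29.43937328]
 [ 46.44739116 -48.21221431]]
[[309.86898391 184.11059937]
 [304.34629144 253.18692039]
 [292.85367846 221.06068873]]
[283  19] [[ 97 139 166]
 [100 142 168]
 [ 99 140 165]
 [103 144 171]
 [ 47  56  62]
 [ 29  41  62]
 [ 42  62  86]
 [ 47  63  87]]
2170 [ 10.4962963  283.96613757]
```

Emit:
{"fn": "servo_tool", "kwargs": {
  "fingers": [0,0,0,0,0,0,0,0,0,0],
  "delta_pos": [
    [0,2,10],
    [0,0,8],
    [0,0,4],
    [0,0,1.5],
    [0,0,0],
    [0,0,0],
    [0,0,0],
    [0,0,0],
    [0,0,0],
    [0,0,0]
  ],
  "twist": [0,0,0,0,0,0,0,0,0,0]
}}

```text
t: 45.22
ee_pos: [0.6148, -0.1805, 0.042]
ee_rot: [-2.419, -1.987, 0.018]
ft_force: [0.3, 0.3, -1.2]
gripper_width: 0.0143
grasp_force: 80.1
```

Run:
```python
from h import *
rel([.6198,-.1500,.0413],-11.2)
```

```text
t 45.22 pos [ 0.6148 -0.1805  0.042 ] yaw_y -11.19 F [ 0.3  0.3 -1.2] w 0.0143 -> mm [30.9 -1.   0.6] tw 0.0
```

Insert, then verify numerically before lifting.

Emit:
{"fn": "servo_tool", "kwargs": {
  "fingers": [0,0,0,0,0,0,0,0,0,0],
  "delta_pos": [
    [0,-1,0.7],
    [5,0,0],
    [6,0,0],
    [6,0,0],
    [6,0,0],
    [5,0,0],
    [3,0,0],
    [0,0,0],
    [0,0,0],
    [0,0,0]
  ],
  "twist": [0,0,0,0,0,0,0,0,0,0]
}}

```text
t: 46.05
ee_pos: [0.6197, -0.1499, 0.0412]
ee_rot: [-2.419, -1.987, 0.018]
ft_force: [-0.8, 0.3, -1.0]
gripper_width: 0.0138
grasp_force: 80.2
```

Run:
```python
from h import *
rel([.6198,-.1500,.0413],-11.2)
b=camera("wrist"); cv2.imwrite("pics/w17.png",b); c=cal("wrist"); b2=b.copy()
badges(cv2.convertScaleAbs(b,alpha=1.1),c,roi=(150,0,400,150)); print(b[96:112:2,281].sum(1), b[60,210:370:6].sum(1),b[110,240:320:4].sum(1))
```

```text
t 46.05 pos [ 0.6197 -0.1499  0.0412] yaw_y -11.2 F [-0.8  0.3 -1. ] w 0.0138 -> mm [-0.1  0.1 -0.1] tw -0.0
rect [638.4 -49.3] [37.2 50.2] 78.7 px [274.  54.]
[451 373 142 289 364 370 508 518] [268 279 439 447 451 451 450 443 439 451 459 451 458 447 454 450 448 462
 437 434 437 402 141 217 289 271 272] [287 300 296 299 489 517 517 533 514 533 525 536 523 515 519 526 517 293
 276 278]
```

Emit:
{"fn": "servo_tool", "kwargs": {
  "fingers": [0,0,0,0,0,0,0,0,0,0],
  "delta_pos": [
    [-1,0,0],
    [0,0,-2.5],
    [1,0,-4.5],
    [2,0,-4.5],
    [3,0,-4],
    [3.5,0,-3.5],
    [4,0,-3],
    [4.5,0,-2],
    [5,0,-1.5],
    [5,0,-0.5]
  ],
  "twist": [0,0,0,0,0,0,0,0,0,0]
}}

```text
t: 46.93
ee_pos: [0.6256, -0.1226, 0.0674]
ee_rot: [-2.419, -1.988, 0.018]
ft_force: [0.2, -0.0, 0.3]
gripper_width: 0.0139
grasp_force: 80.1
```

Emit:
{"fn": "servo_tool", "kwargs": {
  "fingers": [0,0,0,0,0,0,0,0,0,0],
  "delta_pos": [
    [5,0,0],
    [5,0,0.5],
    [4,0,0],
    [0,0,0],
    [0,0,0],
    [0,0,0],
    [0,0,0],
    [-20,0,0],
    [-25,0,0],
    [-25,0,0]
  ],
  "twist": [0,0,0,0,0,0,0,0,0,0]
}}

```text
t: 47.77
ee_pos: [0.6145, -0.1785, 0.0667]
ee_rot: [-2.417, -1.989, 0.018]
ft_force: [0.7, -1.0, -0.4]
gripper_width: 0.0141
grasp_force: 80.1
```

Run:
```python
from h import *
rel([.6198,-.1500,.0413],-11.2)
b=camera("wrist"); cv2.imwrite("pics/w18.png",b); c=cal("wrist"); b2=cv2.convertScaleAbs(b,alpha=1.1); R0=(20,0,540,150)
badges(b2,c,roi=R0); dark(b,c,.034,R0,"w"); brass(b,c,.04,R0)
a=camera("side"); cv2.imwrite("pics/s18.png",a); cs=cal("side")
p=proj(cs,[[.42,-.11,.03],[.70,-.11,.03],[.42,.11,.03],[.70,.11,.03]]); x0,y0=p.min(0).astype(int); x1,y1=p.max(0).astype(int)
a2=cv2.convertScaleAbs(a,alpha=1.2); badges(a2,cs,roi=(x0,y0,x1,y1)); brass(a2,cs,.04,(x0,y0,x1,y1)); dark(a,cs,.034,(x0,y0,x1,y1),"s")
```

```text
t 47.77 pos [ 0.6145 -0.1785  0.0667] yaw_y -11.09 F [ 0.7 -1.  -0.4] w 0.0141 -> mm [29.   0.1 25.3] tw 0.002
rect [ 715.7 -126. ] [ 48. 105.] 78.4 px [458. 118.]
s dark [642.5 -76.8] [175.6 121.4] 69.2 px [312. 247.] 961.0
```

Emit:
{"fn": "servo_tool", "kwargs": {
  "fingers": [0,0,0,0,0,0,0,0,0,0],
  "delta_pos": [
    [0,0,0],
    [0,0,0],
    [0,-25,0],
    [0,-30,0],
    [0,-30,0],
    [3,-30,0],
    [3,-25,0],
    [0,-17,0],
    [0,0,0],
    [0,0,0]
  ],
  "twist": [-0.1,-0.1,0,0,0,0,0,0,0,0]
}}

```text
t: 48.7
ee_pos: [0.4572, -0.1733, 0.0696]
ee_rot: [-2.21, -2.217, 0.015]
ft_force: [-0.4, -0.7, -0.4]
gripper_width: 0.0138
grasp_force: 80.1
```

Run:
```python
from h import *
rel([.4574,-.1360,.0412],0.4)
b=camera("wrist"); cv2.imwrite("pics/w19.png",b); c=cal("wrist"); b2=cv2.convertScaleAbs(b,alpha=1.1)
badges(b2,c,roi=(150,0,420,150))
```

```text
t 48.7 pos [ 0.4572 -0.1733  0.0696] yaw_y 0.18 F [-0.4 -0.7 -0.4] w 0.0138 -> mm [37.3  0.8 28.4] tw -0.004
rect [456.1 -46.9] [49.9  9. ] 0.0 px [279.  10.]
rect [404.3 -78.8] [43.7 73. ] 0.3 px [169.  94.]
```

Emit:
{"fn": "servo_tool", "kwargs": {
  "fingers": [0,0,0,0,0,0,0,0,0,0],
  "delta_pos": [
    [5,2,10],
    [0,0,10],
    [0,0,5],
    [0,0,2.5],
    [0,0,1],
    [0,0,0],
    [0,0,0],
    [0,0,0],
    [0,0,0],
    [0,0,0]
  ],
  "twist": [0,0,0,0,0,0,0,0,0,0]
}}

```text
t: 49.58
ee_pos: [0.4591, -0.1685, 0.0408]
ee_rot: [-2.209, -2.218, 0.017]
ft_force: [-0.1, 0.0, -0.5]
gripper_width: 0.0137
grasp_force: 80.2
```

Run:
```python
from h import *
rel([.4580,-.1365,.0412],0.4)
```

```text
t 49.58 pos [ 0.4591 -0.1685  0.0408] yaw_y 0.24 F [-0.1  0.  -0.5] w 0.0137 -> mm [32.  -0.9 -0.4] tw -0.003
```

Emit:
{"fn": "servo_tool", "kwargs": {
  "fingers": [0,0,0,0,0,0,0,0,0,0],
  "delta_pos": [
    [0,-1,-0.4],
    [5,0,0],
    [6,0,0],
    [6,0,0],
    [6,0,0],
    [6,0,0],
    [3,0,0],
    [0,0,0],
    [0,0,0],
    [0,0,0]
  ],
  "twist": [0,0,0,0,0,0,0,0,0,0]
}}

```text
t: 50.42
ee_pos: [0.4578, -0.1361, 0.0412]
ee_rot: [-2.208, -2.218, 0.016]
ft_force: [-0.2, 0.2, -0.5]
gripper_width: 0.0139
grasp_force: 80.2
```

Run:
```python
from h import *
rel([.4580,-.1365,.0412],0.4)
b=camera("wrist"); cv2.imwrite("pics/w20.png",b); c=cal("wrist")
badges(cv2.convertScaleAbs(b,alpha=1.1),c,roi=(150,0,400,150)); print(b[96:112:2,281].sum(1), b[60,210:370:6].sum(1),b[110,240:320:4].sum(1))
```

```text
t 50.42 pos [ 0.4578 -0.1361  0.0412] yaw_y 0.26 F [-0.2  0.2 -0.5] w 0.0139 -> mm [-0.4  0.1 -0. ] tw -0.002
rect [454.7 -33.3] [50.5 36.9] 0.2 px [271.  54.]
[465 299 147 300 371 472 552 547] [283 121 464 469 474 474 474 464 476 477 467 474 470 480 467 482 478 465
 483 459 452 151 145 292 300 286 292] [289 309 308 302 464 546 543 543 551 535 547 562 536 537 538 534 538 315
 316 315]
```

Emit:
{"fn": "servo_tool", "kwargs": {
  "fingers": [0,0,0,0,0,0,0,0,0,0],
  "delta_pos": [
    [-0.7,-1.5,0],
    [0,0,-2.5],
    [1,0,-4.5],
    [2,0,-4.5],
    [3,0,-4],
    [3.5,0,-3.5],
    [4,0,-3],
    [4.5,0,-2],
    [5,0,-1.5],
    [5,0,-0.5]
  ],
  "twist": [0,0,0,0,0,0,0,0,0,0]
}}

```text
t: 51.3
ee_pos: [0.4567, -0.108, 0.0675]
ee_rot: [-2.207, -2.218, 0.016]
ft_force: [-0.3, 0.3, -1.1]
gripper_width: 0.0138
grasp_force: 80.1
```

Emit:
{"fn": "servo_tool", "kwargs": {
  "fingers": [0,0,0,0,0,0,0,0,0,0],
  "delta_pos": [
    [5,0,0],
    [5,0,0.5],
    [4,0,0],
    [0,0,0],
    [0,0,0],
    [0,0,0],
    [0,0,0],
    [-20,0,0],
    [-25,0,-20],
    [-25,0,-20]
  ],
  "twist": [0,0,0,0,0,0,0,0,0,0]
}}

```text
t: 52.13
ee_pos: [0.4561, -0.1649, 0.106]
ee_rot: [-2.203, -2.217, 0.019]
ft_force: [0.8, -0.9, 0.0]
gripper_width: 0.0141
grasp_force: 80.1
```

Emit:
{"fn": "servo_tool", "kwargs": {
  "fingers": [0,0,0,0,0,0,0,0,0,0],
  "delta_pos": [
    [0,25,-25],
    [5,25,-25],
    [5,25,-25],
    [0,0,-25],
    [0,0,-20],
    [0,0,0],
    [0,0,0],
    [0,0,0],
    [0,0,0],
    [0,0,0]
  ],
  "twist": [0,0,0,0,0,0,0,0,0,0]
}}

```text
t: 52.97
ee_pos: [0.5332, -0.1544, 0.2238]
ee_rot: [-2.206, -2.215, 0.019]
ft_force: [-1.2, 0.2, -0.6]
gripper_width: 0.0141
grasp_force: 80.1
```

Run:
```python
from h import *
rel([.4569,-.3577,.0146],-94)
b=camera("wrist"); cv2.imwrite("pics/w21.png",b); c=cal("wrist")
print(read_state()['qpos'].round(2)); b2=cv2.convertScaleAbs(b,alpha=1.1); R0=(0,0,560,230)
badges(b2,c,roi=R0); dark(b,c,.034,R0,"w"); brass(b2,c,.04,R0); print(proj(c,[[.4,-.11,.03],[.7,-.11,.03],[.4,.11,.03],[.7,.11,.03]]).round())
```

```text
t 52.97 pos [ 0.5332 -0.1544  0.2238] yaw_y 0.24 F [-1.2  0.2 -0.6] w 0.0141 -> mm [-62.4 212.1 205. ] tw 1.645
[ 0.04  0.34  0.29  1.5  -0.09  1.33  0.34]
rect [ 572.7 -135.1] [36.5 35.1] 88.1 px [320. 168.]
rect [ 702.5 -146.1] [295.4 118.8] 0.6 px [443. 186.]
rect [374.2 -76.8] [206.2 272.5] 74.5 px [104. 108.]
w dark [548.4   2.5] [34.2 56. ] 89.7 px [297.  26.] 1419.0
w dark [649.2  -1.7] [35.4 58.1] 80.6 px [397.  29.] 1500.5
w dark [456.9  10.3] [28.7 56.7] 89.9 px [203.  14.] 1211.0
brass [624.9  -7.7  40. ] 103.5
brass [524.9  -7.9  40. ] 108.0
brass [434.3   2.9  40. ] 107.0
brass [671.4   6.3  40. ] 103.5
brass [569.4  12.9  40. ] 102.0
brass [628.8  15.7  40. ] 90.0
brass [525.5  16.3  40. ] 88.5
[[ 164.  143.]
 [ 437.  145.]
 [ 135. -111.]
 [ 479. -114.]]
```

All three badges now show black plates with the brass studs up. I'll put the lifter back on the mat.

Emit:
{"fn": "servo_tool", "kwargs": {
  "fingers": [0,0,0,0,0,0,0,0,0,0],
  "delta_pos": [
    [0,0,0],
    [0,0,0],
    [0,0,0],
    [0,0,0],
    [0,0,0],
    [0,0,0],
    [0,0,0],
    [0,0,0],
    [0,0,0],
    [0,0,0]
  ],
  "twist": [0.123,0.123,0.123,0.123,0.123,0.123,0.123,0.123,0.123,0.123]
}}

```text
t: 53.85
ee_pos: [0.5339, -0.1544, 0.2246]
ee_rot: [-3.092, -0.53, 0.027]
ft_force: [-0.0, -1.0, -1.1]
gripper_width: 0.0137
grasp_force: 80.1
```

Emit:
{"fn": "servo_tool", "kwargs": {
  "fingers": [0,0,0,0,0,0,0,0,0,0],
  "delta_pos": [
    [0,0,0],
    [0,0,0],
    [0,0,0],
    [0,0,0],
    [-9,32,0],
    [-11,36,0],
    [-11,36,0],
    [-11,36,0],
    [-11,36,0],
    [-10,36,0]
  ],
  "twist": [0.123,0.123,0.123,0.046,0,0,0,0,0,0]
}}

```text
t: 54.68
ee_pos: [0.4555, -0.3629, 0.2259]
ee_rot: [-3.138, 0.109, 0.027]
ft_force: [-0.2, -0.9, -1.0]
gripper_width: 0.0137
grasp_force: 80.2
```

Emit:
{"fn": "servo_tool", "kwargs": {
  "fingers": [0,0,0,0,0,0,0,0,0,0],
  "delta_pos": [
    [0,0,35],
    [0,0,35],
    [0,0,35],
    [0,0,35],
    [0,0,30],
    [0,0,15],
    [0,0,10],
    [0,0,0],
    [0,0,0],
    [0,0,0]
  ],
  "twist": [0,0,0,0,0,0,0,0,0,0]
}}

```text
t: 55.52
ee_pos: [0.4547, -0.3626, 0.0329]
ee_rot: [3.138, -0.109, -0.022]
ft_force: [-0.1, 0.1, -0.3]
gripper_width: 0.0137
grasp_force: 80.2
```

Run:
```python
from h import *
rel([.4569,-.3577,.0146],-94)
s=read_state();print(s['qpos'].round(2),R.from_rotvec(s['ee_rot']).as_matrix()[:,2].round(4))
```

```text
t 55.52 pos [ 0.4547 -0.3626  0.0329] yaw_y -93.99 F [-0.1  0.1 -0.3] w 0.0137 -> mm [ 2.1 -5.1 18.3] tw 0.0
[ 0.24  0.62  0.57  1.67 -0.37  0.97 -0.69] [-1.380e-02 -9.000e-04 -9.999e-01]
```

Emit:
{"fn": "servo_tool", "kwargs": {
  "fingers": [0,0,0,0,0,45,45,45,45,45],
  "delta_pos": [
    [2,-5,10],
    [0,0,5],
    [0,0,2],
    [0,0,0.5],
    [0,0,0],
    [0,0,0],
    [0,0,0],
    [0,0,0],
    [0,0,0],
    [0,0,0]
  ],
  "twist": [0,0,0,0,0,0,0,0,0,0]
}}

```text
t: 56.35
ee_pos: [0.4555, -0.3568, 0.0138]
ee_rot: [-3.139, 0.11, 0.026]
ft_force: [-0.1, -1.0, -0.5]
gripper_width: 0.0383
grasp_force: 0.0
```

Emit:
{"fn": "servo_tool", "kwargs": {
  "fingers": [50,50,50,50,50,50,50,50,50,50],
  "delta_pos": [
    [0,0,-20],
    [0,0,-30],
    [0,0,-35],
    [0,0,-35],
    [0,0,-30],
    [0,0,0],
    [0,0,0],
    [0,0,0],
    [0,0,0],
    [0,0,0]
  ],
  "twist": [0,0,0,0,0,-0.042,0,0,0,0]
}}

```text
t: 57.18
ee_pos: [0.4573, -0.356, 0.1622]
ee_rot: [-3.138, 0.044, 0.03]
ft_force: [-0.5, 0.4, -1.3]
gripper_width: 0.0426
grasp_force: 0.0
```

Run:
```python
from h import *
rel([.5412,-.1613,.008],-91.6)
b=camera("wrist"); cv2.imwrite("pics/w22.png",b)
```

```text
t 57.18 pos [ 0.4573 -0.356   0.1622] yaw_y -91.62 F [-0.5  0.4 -1.3] w 0.0426 -> mm [  81.4 -196.6  153.2] tw -0.0
```

Emit:
{"fn": "servo_tool", "kwargs": {
  "fingers": [50,50,50,50,50,50,50,50,50,50],
  "delta_pos": [
    [11,-26,0],
    [14,-34,0],
    [14,-34,0],
    [14,-34,0],
    [14,-34,0],
    [14,-34,0],
    [0,0,0],
    [0,0,0],
    [0,0,0],
    [0,0,0]
  ],
  "twist": [0,0,0,0,0,0,0,0,0,0]
}}

```text
t: 58.07
ee_pos: [0.5435, -0.1651, 0.1624]
ee_rot: [3.141, -0.048, -0.027]
ft_force: [0.5, -0.4, -0.5]
gripper_width: 0.0427
grasp_force: 0.0
```

Run:
```python
from h import *
rel([.5412,-.1613,.008],-91.6)
b=camera("wrist"); cv2.imwrite("pics/w23.png",b); c=cal("wrist"); print(proj(c,[[.5412,-.1613,.025],[.49,-.16,.025],[.59,-.163,.025]]).round())
b2=cv2.convertScaleAbs(b,alpha=1.1); dark(b,c,.034,(0,0,560,230),"w")
b=camera("side"); cv2.imwrite("pics/s23.png",b)
```

```text
t 58.07 pos [ 0.5435 -0.1651  0.1624] yaw_y -91.75 F [ 0.5 -0.4 -0.5] w 0.0427 -> mm [  0.3  -3.8 154.4] tw -0.003
[[275. 197.]
 [276. 245.]
 [275. 146.]]
w dark [549.8   1.6] [59.1 37.6] 3.6 px [100. 197.] 1435.0
w dark [649.7  -2.5] [36.6 56.9] 80.9 px [78. 84.] 2096.0
```

Emit:
{"fn": "servo_tool", "kwargs": {
  "fingers": [50,50,50,50,50,50,50,50,50,50],
  "delta_pos": [
    [0,-4,20],
    [0,0,35],
    [0,0,35],
    [0,0,30],
    [0,0,20],
    [0,0,10],
    [0,0,4],
    [0,0,0],
    [0,0,0],
    [0,0,0]
  ],
  "twist": [0,0,0,0,0,0,0,0,0,0]
}}

```text
t: 59.0
ee_pos: [0.5437, -0.1598, 0.0105]
ee_rot: [-3.141, 0.044, 0.02]
ft_force: [0.5, -0.5, -0.1]
gripper_width: 0.0427
grasp_force: 0.0
```

Emit:
{"fn": "servo_tool", "kwargs": {
  "fingers": [0,0,0,0,0,0,0,0,0,0],
  "delta_pos": [
    [0,0,0],
    [0,0,0],
    [0,0,0],
    [0,0,0],
    [0,0,0],
    [0,0,0],
    [0,0,0],
    [0,0,0],
    [0,0,0],
    [0,0,0]
  ],
  "twist": [0,0,0,0,0,0,0,0,0,0],
  "force": 40
}}

```text
t: 59.83
ee_pos: [0.5429, -0.1598, 0.0098]
ee_rot: [3.141, -0.044, -0.022]
ft_force: [-0.2, -0.8, 6.3]
gripper_width: 0.0081
grasp_force: 39.3
```

Emit:
{"fn": "servo_tool", "kwargs": {
  "fingers": [0,0,0,0,0,0,0,0,0,0],
  "delta_pos": [
    [0,-4,0],
    [0,-8,0],
    [0,-12,0],
    [0,-12,0],
    [0,-12,0],
    [0,-12,0],
    [0,-12,0],
    [0,-12,0],
    [0,-12,0],
    [0,-12,0]
  ],
  "twist": [0,0,0,0,0,0,0,0,0,0]
}}

```text
t: 60.67
ee_pos: [0.5464, -0.0517, 0.0098]
ee_rot: [3.14, -0.044, -0.021]
ft_force: [1.6, -3.7, 5.9]
gripper_width: 0.0084
grasp_force: 39.5
```

Emit:
{"fn": "servo_tool", "kwargs": {
  "fingers": [0,0,0,0,0,0,0,0,0,0],
  "delta_pos": [
    [0,-12,0],
    [0,-12,0],
    [0,-12,0],
    [0,-12,0],
    [0,-12,0],
    [0,-12,0],
    [0,-12,0],
    [0,-12,0],
    [0,-8,0],
    [0,-5,0]
  ],
  "twist": [0,0,0,0,0,0,0,0,0,0]
}}

```text
t: 61.5
ee_pos: [0.55, 0.0602, 0.0098]
ee_rot: [-3.139, 0.041, 0.019]
ft_force: [1.9, -1.8, 5.0]
gripper_width: 0.008
grasp_force: 39.5
```

Emit:
{"fn": "servo_tool", "kwargs": {
  "fingers": [0,0,0,0,0,0,0,0,0,0],
  "delta_pos": [
    [0,-3,0],
    [0,-3,0],
    [0,-2,0],
    [0,-2,0],
    [0,-1,0],
    [0,-1,0],
    [0,-1,0],
    [0,0,0],
    [0,0,0],
    [0,0,0]
  ],
  "twist": [0,0,0,0,0,0,0,0,0,0]
}}

```text
t: 62.33
ee_pos: [0.5504, 0.0717, 0.0098]
ee_rot: [-3.14, 0.043, 0.019]
ft_force: [2.9, -1.3, 5.3]
gripper_width: 0.0083
grasp_force: 39.5
```

Emit:
{"fn": "servo_tool", "kwargs": {
  "fingers": [0,0,0,0,0,0,0,0,0,0],
  "delta_pos": [
    [0,-1,0],
    [0,-1,0],
    [0,-1,0],
    [0,-1,0],
    [0,-1,0],
    [0,-1,0],
    [0,0,0],
    [0,0,0],
    [0,0,0],
    [0,0,0]
  ],
  "twist": [0,0,0,0,0,0,0,0,0,0]
}}

```text
t: 63.17
ee_pos: [0.5504, 0.0737, 0.0098]
ee_rot: [3.138, -0.046, -0.019]
ft_force: [2.7, -6.0, 5.8]
gripper_width: 0.0083
grasp_force: 39.6
```

Emit:
{"fn": "servo_tool", "kwargs": {
  "fingers": [0,0,0,45,45,45,45,45,45,45],
  "delta_pos": [
    [0,-2,0],
    [0,0,0],
    [0,3,0],
    [0,3,0],
    [0,0,0],
    [0,0,0],
    [0,0,0],
    [0,0,-30],
    [0,0,-40],
    [0,0,-40]
  ],
  "twist": [0,0,0,0,0,0,0,0,0,0]
}}

```text
t: 64.0
ee_pos: [0.5481, 0.0738, 0.1184]
ee_rot: [-3.141, 0.042, 0.034]
ft_force: [1.7, 0.9, -0.1]
gripper_width: 0.0383
grasp_force: 0.0
```

Emit:
{"fn": "servo_tool", "kwargs": {
  "fingers": [100,100,100,100,100,100,100,100,100,100],
  "delta_pos": [
    [0,0,-40],
    [0,0,-40],
    [0,0,-40],
    [0,0,-40],
    [0,-35,0],
    [2,-40,0],
    [2,-40,0],
    [2,-30,0],
    [0,-20,0],
    [0,0,0]
  ],
  "twist": [0,0,0,0,0,0,0,0,0,0]
}}

```text
t: 64.83
ee_pos: [0.5608, 0.2464, 0.2768]
ee_rot: [-3.137, 0.024, 0.032]
ft_force: [-0.7, 1.3, -2.0]
gripper_width: 0.086
grasp_force: 0.0
```

Run:
```python
from h import *
rel([.556,.2387,.18],-91.6); s=read_state(); print(s['qpos'].round(2))
b=camera("wrist"); cv2.imwrite("pics/w24.png",b); c=cal("wrist"); print(proj(c,[[.556,.2387,.199]]))
m=(b.max(2)<45).astype(np.uint8); m[330:]=0
for q in cv2.findContours(m,cv2.RETR_EXTERNAL,cv2.CHAIN_APPROX_NONE)[0]:
    if cv2.contourArea(q)>400: r=cv2.minEnclosingCircle(q); print(r, cv2.contourArea(q), ray(c,[r[0]],.195))
```

```text
t 64.83 pos [0.5608 0.2464 0.2768] yaw_y -90.88 F [-0.7  1.3 -2. ] w 0.086 -> mm [-2.6  8.2 96.9] tw 0.012
[-0.76  0.47  0.52  1.23 -0.24  1.52 -1.85]
[[283.77595096 222.25178836]]
((152.0, 299.0), 49.203758239746094) 2004.5 [[0.48369428 0.35628532 0.195     ]]
((409.0, 298.5), 49.51020050048828) 2065.5 [[0.47987665 0.12948082 0.195     ]]
((291.1400146484375, 215.3000030517578), 34.84531784057617) 2949.5 [[0.56023456 0.23273397 0.195     ]]
((134.0, 112.0), 59.07632064819336) 3637.0 [[0.64069164 0.34359014 0.195     ]]
```

```bash
cat > knob.py <<'E'
from h import *
def knob(z=.195):
    b=camera("wrist"); c=cal("wrist"); m=(b.max(2)<60).astype(np.uint8); m[330:]=0; best=None
    for q in cv2.findContours(m,cv2.RETR_EXTERNAL,cv2.CHAIN_APPROX_NONE)[0]:
        r=cv2.minEnclosingCircle(q)
        if cv2.contourArea(q)>1200:
            w=ray(c,q.reshape(-1,2),z)[:,:2]*1000; k,rad=cv2.minEnclosingCircle(w.astype(np.float32))
            if rad<33 and np.hypot(k[0]-558,k[1]-238)<25:
                M=cv2.moments(w.astype(np.float32)); cc=np.array([M['m10']/M['m00'],M['m01']/M['m00']])
                d=w-np.array(k); a=np.arctan2(d[:,1],d[:,0]); rr=np.hypot(*d.T)
                n=np.linspace(-np.pi,np.pi,360,endpoint=False); o=np.argsort(a); f=np.interp(n,a[o],rr[o],period=2*np.pi)
                F=np.sum(f*np.exp(-6j*n))/180; print("centre",np.round(k,1),cc.round(1),"rad",round(rad,1),"lobe at deg",round(-np.degrees(-np.angle(np.conj(F)))/6 if 0 else -np.degrees(np.angle(F))/6,1),"amp",round(abs(F),2))
    return b
E
python3 - <<'E'
from knob import *
b=knob(); cv2.imwrite("pics/p25.png",b); rel([.556,.2387,.18],-91.6)
E
```

```text
centre [559.2 233.1] [559.3 233.6] rad 30.2 lobe at deg 15.5 amp 2.89
t 64.93 pos [0.5623 0.239  0.2777] yaw_y -91.39 F [ 0.2 -0.3  0.1] w 0.0856 -> mm [-4.5  0.5 97.8] tw 0.004
```

View pics/p25.png

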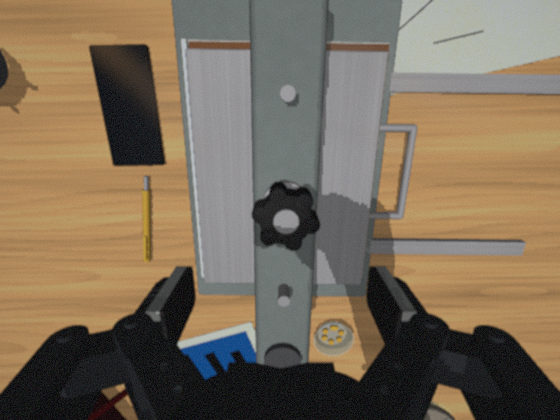

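The knob is at (286,216) in the wrist view, with the press closed. I'll turn the tool so the pads span two lobes each.

Emit:
{"fn": "servo_tool", "kwargs": {
  "fingers": [100,100,100,100,100,100,100,100,100,100],
  "delta_pos": [
    [0,0,0],
    [0,0,0],
    [0,0,0],
    [0,0,0],
    [0,0,0],
    [0,0,0],
    [0,0,0],
    [0,0,0],
    [0,0,0],
    [0,0,0]
  ],
  "twist": [-0.12,-0.12,-0.12,-0.12,-0.12,-0.12,-0.12,-0.12,-0.12,-0.12]
}}

```text
t: 65.77
ee_pos: [0.5634, 0.235, 0.2789]
ee_rot: [-2.607, -1.736, 0.022]
ft_force: [-0.3, -0.0, 0.3]
gripper_width: 0.0853
grasp_force: 0.0
```

Emit:
{"fn": "servo_tool", "kwargs": {
  "fingers": [100,100,100,100,100,100,100,100,100,100],
  "delta_pos": [
    [0,0,0],
    [0,0,0],
    [0,0,0],
    [0,0,0],
    [0,0,0],
    [0,0,0],
    [0,0,0],
    [0,0,0],
    [0,0,0],
    [0,0,0]
  ],
  "twist": [-0.12,-0.12,-0.12,-0.12,-0.12,-0.12,-0.12,-0.12,-0.12,-0.11]
}}

```text
t: 66.6
ee_pos: [0.5635, 0.235, 0.2788]
ee_rot: [-1.184, -2.894, 0.01]
ft_force: [0.0, -0.5, -0.8]
gripper_width: 0.0854
grasp_force: 0.0
```

Run:
```python
from knob import *
rel([.559,.236,.181],45.5);s=read_state(); print(s['qpos'].round(2),R.from_rotvec(s['ee_rot']).as_matrix()[:,2].round(4))
cv2.imwrite("pics/w26.png",knob(.199)); rel([.559,.236,.181],45.5)
```

```text
t 66.6 pos [0.5635 0.235  0.2788] yaw_y 45.51 F [ 0.  -0.5 -0.8] w 0.0854 -> mm [ 2.8 -1.2 97.9] tw 0.0
[-0.47  0.43  0.08  1.22 -0.04  1.5   0.4 ] [-1.660e-02 -4.000e-04 -9.999e-01]
centre [554.6 238.5] [554.8 239.3] rad 28.6 lobe at deg 16.9 amp 2.99
t 66.65 pos [0.5635 0.235  0.2788] yaw_y 45.68 F [-0.7  0.3 -0.3] w 0.0856 -> mm [ 2.8 -1.3 97.8] tw 0.003
```

Emit:
{"fn": "servo_tool", "kwargs": {
  "fingers": [100,100,100,100,100,100,100,100,100,100],
  "delta_pos": [
    [4.5,-2.5,20],
    [0,0,25],
    [0,0,20],
    [0,0,15],
    [0,0,12],
    [0,0,10],
    [0,0,5],
    [0,0,0],
    [0,0,0],
    [0,0,0]
  ],
  "twist": [0,0,0,0,0,0,0,0,0,0]
}}

```text
t: 67.48
ee_pos: [0.5574, 0.239, 0.1731]
ee_rot: [-1.189, -2.893, 0.006]
ft_force: [-0.6, -0.0, 0.9]
gripper_width: 0.0851
grasp_force: 0.0
```

Emit:
{"fn": "servo_tool", "kwargs": {
  "fingers": [0,0,0,0,0,0,0,0,0,0],
  "delta_pos": [
    [0,0,0],
    [0,0,0],
    [0,0,0],
    [0,0,0],
    [0,0,0],
    [0,0,0],
    [0,0,0],
    [0,0,0],
    [0,0,0],
    [0,0,0]
  ],
  "twist": [0,0,0,0,0,0,0,0,0,0],
  "force": 40
}}

```text
t: 68.32
ee_pos: [0.5569, 0.2389, 0.1729]
ee_rot: [-1.188, -2.892, 0.007]
ft_force: [-2.0, -0.8, 5.0]
gripper_width: 0.0526
grasp_force: 41.9
```

Emit:
{"fn": "servo_tool", "kwargs": {
  "fingers": [0,0,0,0,0,0,0,0,0,0],
  "delta_pos": [
    [0,0,0],
    [0,0,0],
    [0,0,0],
    [0,0,0],
    [0,0,0],
    [0,0,0],
    [0,0,0],
    [0,0,0],
    [0,0,0],
    [0,0,0]
  ],
  "twist": [-0.08,-0.1,-0.1,-0.1,-0.1,-0.08,0,0,0,0]
}}

```text
t: 69.15
ee_pos: [0.5567, 0.2385, 0.1728]
ee_rot: [-0.342, -3.107, 0.002]
ft_force: [-2.4, -0.4, 6.1]
gripper_width: 0.0528
grasp_force: 42.0
```

Run:
```python
from h import *
rel([.557,.2365,.172]); s=read_state(); print(s['moment'].round(3),s['qpos'].round(2),s['grasp_force'])
```

```text
t 69.15 pos [0.5567 0.2385 0.1728] yaw_y 77.44 F [-2.4 -0.4  6.1] w 0.0528 -> mm [-0.8 -1.9  0.8] tw 0
[-0.611  0.451 -0.02 ] [-0.4   0.47 -0.04  1.42  0.01  1.26  0.91] 42.00267970561981
```

Emit:
{"fn": "servo_tool", "kwargs": {
  "fingers": [0,0,0,0,0,0,0,0,0,0],
  "delta_pos": [
    [0,0,0],
    [0,0,0],
    [0,0,0],
    [0,0,0],
    [0,0,0],
    [0,0,0],
    [0,0,0],
    [0,0,0],
    [0,0,0],
    [0,0,0]
  ],
  "twist": [-0.08,-0.08,-0.08,-0.06,0,0,0,0,0,0]
}}

```text
t: 69.98
ee_pos: [0.5567, 0.2384, 0.1717]
ee_rot: [0.125, -3.123, -0.001]
ft_force: [-0.8, -2.1, 1.9]
gripper_width: 0.0526
grasp_force: 41.7
```

Run:
```python
from h import *
rel([.557,.2365,.172]); s=read_state(); print(s['moment'].round(3),s['qpos'].round(2),s['grasp_force'])
```

```text
t 69.98 pos [0.5567 0.2384 0.1717] yaw_y 94.59 F [-0.8 -2.1  1.9] w 0.0526 -> mm [-0.1 -1.9 -0.3] tw 0
[-0.738  0.098  0.145] [-0.36  0.47 -0.1   1.42  0.04  1.26  1.19] 41.74555778503418
```

Emit:
{"fn": "servo_tool", "kwargs": {
  "fingers": [0,0,0,0,0,0,0,0,0,0],
  "delta_pos": [
    [0,0,0],
    [0,0,0],
    [0,0,0],
    [0,0,0],
    [0,0,0],
    [0,0,0],
    [0,0,0],
    [0,0,0],
    [0,0,0],
    [0,0,0]
  ],
  "twist": [-0.05,-0.05,-0.05,0,0,0,0,0,0,0]
}}

```text
t: 70.82
ee_pos: [0.5568, 0.2383, 0.1719]
ee_rot: [0.358, -3.105, -0.003]
ft_force: [2.8, -1.5, -8.2]
gripper_width: 0.0525
grasp_force: 43.4
```

Run:
```python
from h import *
rel([.557,.2365,.172]); s=read_state(); print(s['moment'].round(3),s['qpos'].round(2),s['grasp_force'])
```

```text
t 70.82 pos [0.5568 0.2383 0.1719] yaw_y 103.17 F [ 2.8 -1.5 -8.2] w 0.0525 -> mm [ 0.2 -1.8 -0.2] tw 0
[-0.86  -0.731 -0.053] [-0.34  0.48 -0.13  1.42  0.06  1.26  1.33] 43.37947368621826
```

Emit:
{"fn": "servo_tool", "kwargs": {
  "fingers": [0,0,0,0,0,0,0,0,0,0],
  "delta_pos": [
    [0,0,0],
    [0,0,0],
    [0,0,0],
    [0,0,0],
    [0,0,0],
    [0,0,0],
    [0,0,0],
    [0,0,0],
    [0,0,0],
    [0,0,0]
  ],
  "twist": [-0.05,-0.05,-0.05,0,0,0,0,0,0,0]
}}

```text
t: 71.65
ee_pos: [0.5568, 0.2382, 0.1719]
ee_rot: [0.59, -3.069, -0.005]
ft_force: [3.8, -3.6, -8.0]
gripper_width: 0.053
grasp_force: 43.5
```

Run:
```python
from h import *
rel([.557,.2365,.172]); s=read_state(); print(s['moment'].round(3),s['qpos'].round(2),s['grasp_force'])
```

```text
t 71.65 pos [0.5568 0.2382 0.1719] yaw_y 111.77 F [ 3.8 -3.6 -8. ] w 0.053 -> mm [ 0.5 -1.7 -0.1] tw 0
[-1.322 -0.762 -0.012] [-0.32  0.48 -0.16  1.42  0.07  1.26  1.46] 43.45151245594025
```

The platen's weight (-8 N) now hangs on the grip, so the thread has let go. I'll release it so that it clicks.

Emit:
{"fn": "servo_tool", "kwargs": {
  "fingers": [100,100,100,100,100,100,100,100,100,100],
  "delta_pos": [
    [0,0,0],
    [0,0,0],
    [0,0,0],
    [0,0,0],
    [0,0,0],
    [0,0,0],
    [0,0,0],
    [0,0,0],
    [0,0,0],
    [0,0,0]
  ],
  "twist": [0,0,0,0,0,0,0,0,0,0]
}}

```text
t: 72.48
ee_pos: [0.5567, 0.2389, 0.1719]
ee_rot: [0.591, -3.069, -0.007]
ft_force: [-0.0, -0.2, 0.5]
gripper_width: 0.0858
grasp_force: 0.0
```

Emit:
{"fn": "servo_tool", "kwargs": {
  "fingers": [100,100,100,100,0,0,0,0,0,0],
  "delta_pos": [
    [0,0,0],
    [0,0,3],
    [0,0,3],
    [0,0,0],
    [0,0,0],
    [0,0,0],
    [0,0,0],
    [0,0,0],
    [0,0,0],
    [0,0,0]
  ],
  "twist": [0,0,0,0,0,0,0,0,0,0]
}}

```text
t: 73.32
ee_pos: [0.5569, 0.2384, 0.1664]
ee_rot: [0.591, -3.07, -0.005]
ft_force: [-0.6, -2.8, 2.4]
gripper_width: 0.0528
grasp_force: 42.2
```

Emit:
{"fn": "servo_tool", "kwargs": {
  "fingers": [0,0,0,0,0,0,0,0,0,0],
  "delta_pos": [
    [0,0,0],
    [0,0,0],
    [0,0,0],
    [0,0,0],
    [0,0,0],
    [0,0,0.3],
    [0,0,0.4],
    [0,0,0.4],
    [0,0,0.4],
    [0,0,0.4]
  ],
  "twist": [0,0,0,0,0.06,0.1,0.1,0.1,0.1,0.1]
}}

```text
t: 74.15
ee_pos: [0.5569, 0.2387, 0.1644]
ee_rot: [-0.288, -3.113, 0.0]
ft_force: [-0.9, -3.0, 4.2]
gripper_width: 0.0524
grasp_force: 42.5
```

Run:
```python
from h import *
rel([.557,.2365,.172]); s=read_state(); print(s['moment'].round(3),s['qpos'].round(2),s['grasp_force'])
```

```text
t 74.15 pos [0.5569 0.2387 0.1644] yaw_y 79.43 F [-0.9 -3.   4.2] w 0.0524 -> mm [-0.4 -2.2 -7.6] tw 0
[-0.345  0.15   0.087] [-0.39  0.48 -0.05  1.44  0.02  1.24  0.94] 42.519323229789734
```

Emit:
{"fn": "servo_tool", "kwargs": {
  "fingers": [0,0,0,0,0,0,0,0,0,0],
  "delta_pos": [
    [0,0,0.4],
    [0,0,0.4],
    [0,0,0.4],
    [0,0,0.4],
    [0,0,0.4],
    [0,0,0.4],
    [0,0,0.4],
    [0,0,0.4],
    [0,0,0.4],
    [0,0,0.4]
  ],
  "twist": [0.11,0.11,0.11,0.11,0.11,0.11,0.11,0.11,0.11,0.11]
}}

```text
t: 74.98
ee_pos: [0.5573, 0.2389, 0.1606]
ee_rot: [-1.875, -2.505, 0.011]
ft_force: [-1.6, -3.0, 4.9]
gripper_width: 0.0525
grasp_force: 42.4
```

Emit:
{"fn": "servo_tool", "kwargs": {
  "fingers": [0,0,0,0,0,0,0,0,0,0],
  "delta_pos": [
    [0,0,0.4],
    [0,0,0.4],
    [0,0,0.4],
    [0,0,0.4],
    [0,0,0.4],
    [0,0,0.4],
    [0,0,0.4],
    [0,0,0.4],
    [0,0,0.4],
    [0,0,0.4]
  ],
  "twist": [0.11,0.11,0.11,0.11,0.11,0.11,0.11,0.11,0.11,0.11]
}}

```text
t: 75.82
ee_pos: [0.5576, 0.2387, 0.1567]
ee_rot: [-2.914, -1.159, 0.019]
ft_force: [-1.0, -1.8, 4.9]
gripper_width: 0.0527
grasp_force: 42.5
```

Emit:
{"fn": "servo_tool", "kwargs": {
  "fingers": [0,0,0,0,0,0,0,0,0,0],
  "delta_pos": [
    [0,0,0.4],
    [0,0,0.4],
    [0,0,0.4],
    [0,0,0.4],
    [0,0,0.4],
    [0,0,0],
    [0,0,0],
    [0,0,0],
    [0,0,0],
    [0,0,0]
  ],
  "twist": [0.11,0.11,0.11,0.11,0.11,0.11,0.11,0.11,0.11,0]
}}

```text
t: 76.65
ee_pos: [0.5576, 0.2384, 0.1537]
ee_rot: [3.119, -0.361, -0.021]
ft_force: [1.2, -2.7, 0.7]
gripper_width: 0.0527
grasp_force: 42.2
```

Run:
```python
from h import *
rel([.557,.2365,.172]); s=read_state(); print(s['moment'].round(3),s['qpos'].round(2),s['grasp_force'])
```

```text
t 76.65 pos [0.5576 0.2384 0.1537] yaw_y -103.19 F [ 1.2 -2.7  0.7] w 0.0527 -> mm [ -0.4   2.1 -18.3] tw 0
[-0.624 -0.664 -0.066] [-0.84  0.54  0.62  1.47 -0.33  1.25 -1.98] 42.24817156791687
```

Emit:
{"fn": "servo_tool", "kwargs": {
  "fingers": [0,0,0,0,0,100,100,100,100,100],
  "delta_pos": [
    [0,0,0.2],
    [0,0,0.2],
    [0,0,0.2],
    [0,0,0],
    [0,0,0],
    [0,0,0],
    [0,0,0],
    [0,0,0],
    [0,0,0],
    [0,0,0]
  ],
  "twist": [0.11,0.11,0.11,0,0,0,0,0,0,0]
}}

```text
t: 77.48
ee_pos: [0.5559, 0.2396, 0.1531]
ee_rot: [3.018, -0.861, -0.027]
ft_force: [1.2, -0.2, -0.7]
gripper_width: 0.0856
grasp_force: 0.0
```

Emit:
{"fn": "servo_tool", "kwargs": {
  "fingers": [100,100,100,100,100,100,100,100,100,100],
  "delta_pos": [
    [0,0,0],
    [0,0,-15],
    [0,0,-30],
    [0,0,-30],
    [0,0,-25],
    [0,0,-20],
    [0,0,0],
    [0,0,0],
    [0,0,0],
    [0,0,0]
  ],
  "twist": [0,0,0,0,0,0,0,0,0,0]
}}

```text
t: 78.32
ee_pos: [0.5574, 0.2389, 0.2717]
ee_rot: [3.015, -0.863, -0.029]
ft_force: [-0.8, -0.6, -0.4]
gripper_width: 0.0854
grasp_force: 0.0
```

Run:
```python
from knob import *
rel([.557,.2365,.172])
for z in (.199,.181): cv2.imwrite("pics/w30.png",knob(z))
# bed bar and lifter
a=camera("top"); cv2.imwrite("pics/t30.png",a)
c=cal("top"); b=cv2.imread("pics/w30.png"); cw=cal("wrist")
print(proj(cw,[[.5505,.0737,.025]]),proj(c,[[.5505,.0737,.025],[.552,.12,.03]]).round(1))
p=proj(cw,[[.57,y,.025] for y in np.arange(.04,.14,.004)]).round().astype(int)
print([(round(.04+.004*i,3),int(b[v,u].sum())) for i,(u,v) in enumerate(p) if 0<=v<420 and 0<=u<560])
m=a[190:300,390:455]; h=cv2.cvtColor(m,cv2.COLOR_BGR2HSV)
g=((h[...,1]<60)&(h[...,2]>90)).astype(np.uint8); ys,xs=np.nonzero(g[20:60,15:45]); print("blade px",xs.mean()+405,ys.mean()+210,len(xs))
```

```text
t 78.32 pos [0.5574 0.2389 0.2717] yaw_y -121.93 F [-0.8 -0.6 -0.4] w 0.0854 -> mm [ 2.6  1.2 99.7] tw 0
centre [564.7 231.8] [565.  232.1] rad 26.4 lobe at deg 28.4 amp 2.62
centre [559.8 235.3] [559.8 235.2] rad 28.6 lobe at deg 28.5 amp 2.82
[[394.51868171 106.44994225]] [[264.7 217.2]
 [247.3 216.6]]
[(0.04, 448), (0.044, 442), (0.048, 438), (0.052, 441), (0.056, 438), (0.06, 443), (0.064, 432), (0.068, 412), (0.072, 474), (0.076, 369), (0.08, 412), (0.084, 443), (0.088, 437), (0.092, 452), (0.096, 442), (0.1, 440), (0.104, 438), (0.108, 351), (0.112, 365), (0.116, 358), (0.12, 249), (0.124, 247), (0.128, 452), (0.132, 486), (0.136, 476)]
blade px 424.0204918032787 230.95491803278688 244
```

```bash
python3 -c "
from station import *
print(close_job())"
```

```text
the job is handed in; nothing more can be done
None
```

The job is handed in: my camera and force checks showed all three badges turned cement-side down, the bed home, the screw clicked and the platen wound down about 18 mm, and the lifter back on its mat, but no verdict came back.

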